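# Swap the jars, free the safety catch, then hold the glue press down

## Task

Two corked jars must change places: the one standing on the press's round anvil goes into the tray compartment that the other jar now stands in, and that other jar goes onto the middle of the anvil, both upright (the empty tray compartment is handy for parking one). Only then flip the press's safety catch fully over, take the lever by its handle and pull it all the way down to its stop so that the rubber foot presses on the cork, and finish while still holding the lever down there, because it springs back if let go. Leave the tin, the brass weight, the brush and the bowl where they are.

Things in the scene. Friction and masses are not known exactly. Their poses are not given: they have to be found in the camera images.
- wide_jar_mid (a point): Centre (half-way up, 36 mm above its foot) of the wide amber glass jar with a cork: 72 mm tall overall, straight round body 52 mm in diameter up to 50 mm from the foot, then a shoulder and a 38 mm cork. Loose, about 0.16 kg. It starts either on the anvil or in the tray compartment, the slim jar in the other place.
- slim_jar_mid (a point): Centre (half-way up, 36 mm above its foot) of the slim amber glass jar with a cork: 72 mm tall overall, straight round body 38 mm in diameter up to 50 mm from the foot, then a shoulder and a 29 mm cork. Loose, about 0.11 kg.
- press: Grey bench press, fixed. Origin on the table under the anvil's centre; z up, x from the anvil to the hinge posts (away from the robot), y to the robot's left. Two 120 mm cheeks (front face at x = 68 mm) carry the lever; a 167 mm post at x 96, y 70 mm carries the catch. With the lever up the space above the anvil is open: grip a jar there with the fingers either side along y.
- anvil (a point): Centre of the top of the anvil, a round steel disc 62 mm in diameter, 8 mm above the table. Axes as the press.
- lever (a joint): Angle of the press lever (rad). 0: up, leaning back 25 degrees (0.436 rad) past vertical, kept there by a return spring; 2.007: level, at its stop, pointing to the robot over the anvil. Turns about the press's y. Blocked near 0.1 to 0.2 while the catch is on. The foot meets a jar's cork at about 1.9; about 10 N at the handle holds it at the stop.
- lever_hinge (a point): Point on the lever's hinge axis (which runs along the press's y) abreast of the middle of the handle: 105 mm above the table, 85 mm behind the anvil's centre, 45 mm to the -y side. Axes as the press.
- handle (a point): Middle of the lever's handle: a black round bar, 16 mm thick, along the press's y, 160 mm from the hinge axis, on the -y side of the 14 mm wide lever arm; this point is 45 mm from the arm's middle, 32 mm from the bar's end. Lever up: 250 mm above the table, 68 mm beyond the hinge; at its stop: 105 mm up, 160 mm before the hinge. Pinch it from above, fingers either side along x; it turns in them.
- foot: Sprung rubber foot, a 28 mm disc on the lever arm 85 mm from the hinge, on the side that faces down when the lever is level. With a jar on the anvil and the lever at its stop it is pushed in about 8 mm and presses with about 12 N. Its origin lies on the arm's centre line.
- catch (a joint): Angle of the steel safety catch (rad). 0: on, its 92 mm bar lies level across the front of a lug on the lever arm and blocks it; 1.4: fully over, its bar stands up clear of the lever. It stays where it is left (stiff hinge, about 1 N at the tab).
- catch_tab (a point): Centre of the catch's tab: a round steel knob 20 mm in diameter, 16 mm thick along the press's x, on a 10 mm stalk, 65 mm from the pivot. Catch on: straight above the pivot, 220 mm above the table; flipping swings it sideways to the press's +y and down. Push it, or pinch it from above with the fingers either side along x.
- catch_pivot (a point): Pivot of the catch, whose axis runs along the press's x: 78 mm behind the anvil's centre, 70 mm to the +y side, 155 mm above the table. Axes as the press.
- tray: Dark wooden tray, 236 x 236 mm, rim and dividers 22 mm high and 8 mm thick, floor 8 mm thick, divided into 2 x 2 compartments 106 mm square. Fixed to the table. Origin on the table under its centre; x away from the robot, y to the robot's left.
- slot (a point): Centre of the floor (8 mm above the table) of the tray's near left compartment, which holds one of the jars at the start, up to 15 mm off its centre. Axes as the tray.
- spare_slot (a point): Centre of the floor (8 mm above the table) of the tray's far left compartment, empty. Axes as the tray.
- tin: Bystander: aluminium tin, 44 mm in diameter, 30 mm high, in the tray's near right compartment. Origin at its underside.
- weight: Bystander: small brass weight, 36 mm in diameter, 34 mm high, in the tray's far right compartment. Origin at its underside.
- brush: Bystander: brush 160 mm long lying on the table before the press.
- bowl: Bystander: white bowl 90 mm in diameter, 40 mm high, on the table to the left of the press. Origin at its underside.
There are look-alikes about, which are no part of the job. What is shaped like the part that bears wide_jar_mid but pink, purple or turquoise is not meant.

How it is judged:
By the outcome, as a careful person would: the job done as asked, in the order asked, and still so for the second after the job is handed in, while the arm keeps its last pose, push and grip.
It also fails if it takes over 72 s, if anything falls off the work surface, if the arm or the gripper's body presses on something with over 40 N, if the wrist force passes 120 N, or if a joint passes its speed limit or range.

## Robot

A 7-joint arm with a two-finger parallel gripper is mounted at the origin on the work surface. World frame = base frame: x ahead of the robot, y to its left, z up, the work surface at z = 0. Lengths are in m, angles in rad, forces in N, time in s.
With the tool pointing down it reaches from about 0.4 to 0.85 m from the base axis. Payload 10.4 kg.
Tool frame: the origin (TCP) lies between the finger pads; the fingertips stand tcp_to_tips ahead of it and the grasp point (between the pads) lies 8 mm behind it (tcp_to_tips is the distance from the TCP to the fingertips, in m); z points along the fingers, y is the line along which they close (so a half turn about z gives the same grasp; the last joint's range is limited). The gripper opens to 85 mm and grips with 20 to 120 N. Pads are 22 mm wide; open, the fingers measure 114 mm over their backs; the gripper's body (76 mm by 85 mm) begins 54 mm behind the grasp point. The pads swing forward as they close: fully open they stand 13 mm farther back than shut.
Start: joints at [-1.372, 0.332, -0.065, 1.46, 0.022, 1.35, -0.088], TCP at [0.137, 0.61, 0.242] pointing down, gripper open.
Joint ranges: [-2.6, 2.6], [-0.5, 2.12], [-1.47, 1.34], [0.16, 2.42], [-1.27, 4.41], [0.06, 2.06], [-2.6, 2.6]. Speed limits (rad/s): [2.22, 2.22, 2.79, 2.79, 3.14, 3.14, 3.14].

## Interface

Orientations are given as a unit quaternion [x, y, z, w].
In Python, from workcell import * gives the robot as it stands.
- The arm moves only by the tool apply_moves, never from a script. Its argument "rows" is a list of rows, each an object of numbers: "x", "y", "z": the shift along the tool's x, y, z in mm; "ax", "ay", "az": the turn, a rotation vector about the tool's x, y, z in degrees; "gripper": the closure, from 0 (fully open) to 1 (shut). A call has 1 to 5 rows; each row shifts and turns the commanded pose from where the row before left it, along the tool's axes as they then stand; what a row does not reach is not made up. A row lasts 1/12 s, in which the tool goes at most 41.7 mm and 7.16 degrees, less where a joint would pass 70% of its speed; a pose out of reach is approached as far as the arm can. A call with a gripper value outside its range is refused whole. The fingers move at their own pace and stop on an object; "newtons" is the grip in N (left out, the last holds). Time passes only in rows, so rows that do not move let the fingers close. It gives the time, the measured TCP pose, the force, the opening and the grip force at its end, in the units of the state.
- get_obs(): the state, without advancing time (a new reading comes with each control period).
- camera(name): name is "side" or "top" or "wrist"; returns a dict with "color" (480x640x3 uint8, red, green, blue), "fov_y" (degrees; the focal length in pixels is half the picture's height over the tangent of half this angle, whatever the lens; pixels are square), "cx", "cy" (the principal point, pixels), "k1" (the pictures are not rectified: a ray, as slopes to the right and down, at radius r is drawn at 1 + k1 r^2 times it, then the intrinsics apply), "rvec" (rotation vector, rad) and "tvec" (3), from world to camera coordinates, as OpenCV has them. Camera axes: x right, y down, z forward; pixel columns grow to the right and rows downward; lengths in m; the calibration is good to about 2 mm. A picture is of the moment at which its call begins. There is no depth.
- hand_in(): hands the job in; it is judged then, once.
The state is a dict: "clock": time; "joint_pos": joint angles; "joint_velocities": joint speeds; "tau": joint torques, N m; "position": TCP position; "ee_rot": TCP orientation; "ft_force": force on the tool from outside, world axes, zero at the start; "torque": the same for the moment, N m; "grip_width": opening from 0.0 (shut) to 1.0 (fully open); "grasp_force": force on a finger pad.
Only numpy, scipy, OpenCV 4.12 (cv2) and the standard library are available. Lean on these libraries where they do the work, as an engineer would, in place of code of your own. Each camera call takes 0.05 s, during which the arm holds its last target. There are 200 camera calls.

## Working session

There is one attempt and no reset: what is moved stays moved. The work goes in short steps, Python scripts to look and compute and a tool call to move; the robot and the scene stay as the last step left them, time stands still between calls to the robot, and variables do not carry over. Pictures are saved under pics/ and viewed, at most 10 in all, crops included, and the job is handed in when it is done.

Besides the shell and the picture viewer there is one more tool, called by a JSON object that holds its "op" and its "data", one argument or row to a line. apply_moves: Moves the arm, as the interface text tells. Its arguments: {"type":"object","properties":{"rows":{"type":"array","items":{"type":"object","properties":{"x":{"type":"number"},"y":{"type":"number"},"z":{"type":"number"},"ax":{"type":"number"},"ay":{"type":"number"},"az":{"type":"number"},"gripper":{"type":"number"}}}},"newtons":{"type":"number"}},"required":["rows"]}

```bash
mkdir -p pics
cat > h.py <<'E'
from workcell import *
import numpy as np, cv2
from scipy.spatial.transform import Rotation as R
def snap(n,f):
    c=camera(n); cv2.imwrite('pics/'+f,c['color'][:,:,::-1])
    import pickle; pickle.dump(c,open(f'{n}.pkl','wb')); return c
def load(n):
    import pickle; return pickle.load(open(f'{n}.pkl','rb'))
def K(c):
    f=240/np.tan(np.radians(c['fov_y'])/2); return np.array([[f,0,c['cx']],[0,f,c['cy']],[0,0,1.]]),np.array([c['k1'],0,0,0.])
def proj(c,P):
    k,d=K(c); return cv2.projectPoints(np.array(P,float).reshape(-1,1,3),np.array(c['rvec'],float),np.array(c['tvec'],float),k,d)[0][:,0]
def atz(c,uv,z):
    k,d=K(c); n=cv2.undistortPoints(np.array(uv,float).reshape(-1,1,2),k,d)[:,0]
    Rm=R.from_rotvec(np.ravel(c['rvec'])).as_matrix(); C=-Rm.T@np.ravel(c['tvec'])
    r=np.c_[n,np.ones(len(n))]@Rm
    return C+r*((np.ravel(z)-C[2])/r[:,2])[:,None]
def tri(cs,uvs):
    A=np.zeros((3,3));b=np.zeros(3)
    for c,uv in zip(cs,uvs):
        p=atz(c,[uv],0)[0];q=atz(c,[uv],.2)[0];d=(q-p)/np.linalg.norm(q-p);M=np.eye(3)-np.outer(d,d);A+=M;b+=M@p
    return np.linalg.solve(A,b)
E
python3 - <<'E'
from h import *
o=get_obs();print({k:np.round(v,3) for k,v in o.items()})
import workcell;print([n for n in dir(workcell) if n[0]!='_'], globals().get('tcp_to_tips'))
for n in('top','side'):
    c=snap(n,n+'0.png');print(n,c['fov_y'],c['k1'],c['cx'],c['cy'],c['rvec'],c['tvec'])
E
```

```text
{'clock': np.float64(0.0), 'joint_pos': array([-1.372,  0.333, -0.065,  1.461,  0.022,  1.35 , -0.088]), 'joint_velocities': array([ 0.   , -0.001,  0.002,  0.   , -0.002,  0.   , -0.001]), 'tau': array([ 0.0000e+00, -6.2545e+01,  4.9000e-02, -3.9161e+01,  1.6000e-02,
        1.0000e-02, -0.0000e+00]), 'position': array([0.137, 0.609, 0.242]), 'ee_rot': array([ 0.111,  0.994, -0.001, -0.   ]), 'ft_force': array([ 0.373,  0.896, -0.382]), 'torque': array([0.012, 0.021, 0.074]), 'grasp_force': np.float64(0.0), 'grip_width': np.float64(1.0)}
['MotionError', 'camera', 'get_obs', 'hand_in', 'tcp_to_tips'] 0.011
top 56.719510588473355 -0.05317980389495099 321.07467101460395 242.64260686438416 [ 2.14658793 -2.20555401  0.05151953] [0.07426357 0.53833638 1.04079936]
side 53.800479110064934 0.023915367168003267 310.58814533510923 236.97414332890776 [ 2.286888   -0.65619902  0.28407367] [-0.43790461  0.36058458  0.79348381]
```

View pics/top0.png

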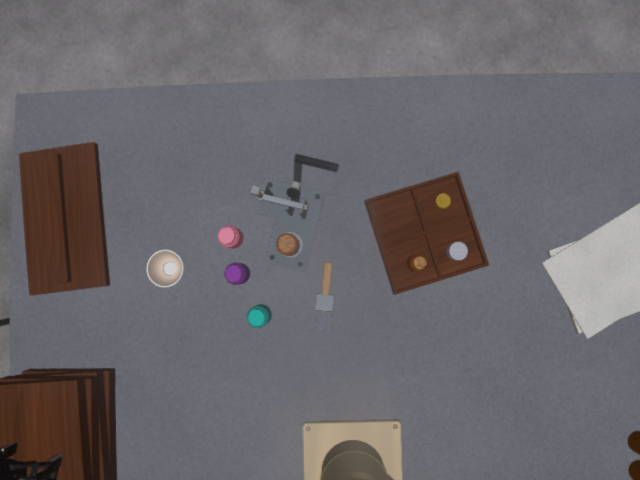

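View pics/side0.png

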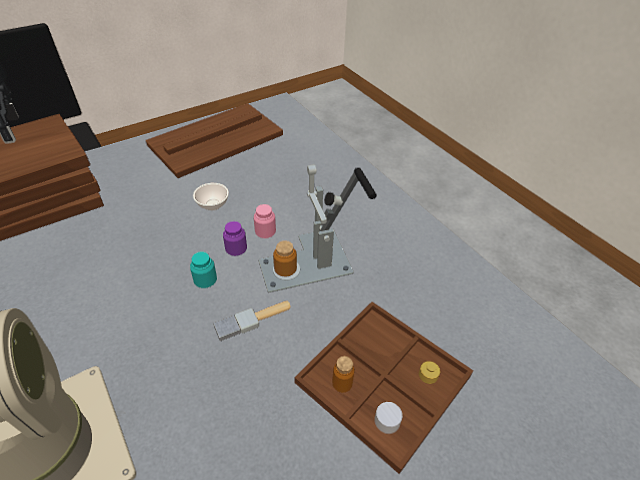

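Wide amber jar is on the anvil at top (288,244) / side (286,260). The slim amber jar is in the near-left compartment at top (419,263) / side (344,373). Pink (229,237), purple (235,273) and turquoise (258,316) are look-alikes. Confirming in an enlarged crop.

Run:
```python
from h import *
t=load('top')['color'];s=load('side')['color']
def cr(i,x,y,w,h):return cv2.resize(i[y:y+h,x:x+w],(400,300),interpolation=cv2.INTER_CUBIC)
m=np.vstack([np.hstack([cr(t,240,150,133,100)[:,:],cr(t,355,165,160,120)[:,:]]),np.hstack([cr(s,240,155,160,120),cr(s,285,295,200,150)])])
cv2.imwrite('pics/m.png',m[:,:,::-1])
```

```text
(no output)
```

View pics/m.png

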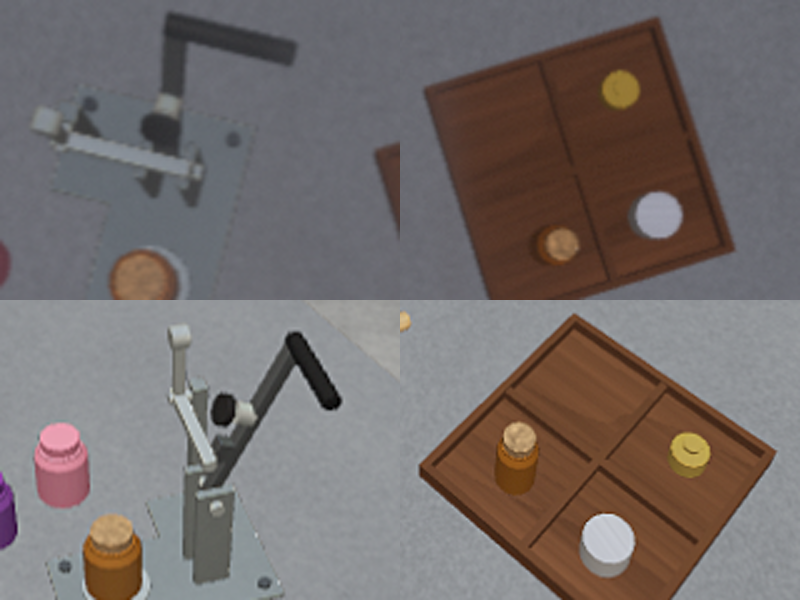

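```bash
cat >> h.py <<'E'
def P2W(p,P):
    x,y,a=p;P=np.atleast_2d(P);c,s=np.cos(a),np.sin(a);return np.c_[x+c*P[:,0]-s*P[:,1],y+s*P[:,0]+c*P[:,1],P[:,2]]
E
python3 - <<'E'
from h import *
from scipy.optimize import least_squares
t=load('top');s=load('side')
tc=atz(t,[[365,201],[458.2,172.2],[488.2,265],[394,293]],.022);print(tc.round(4))
M=np.array([[118,118,.022],[118,-118,.022],[-118,-118,.022],[-118,118,.022]])*[.001,.001,1]
r=least_squares(lambda p:(P2W(p,M)-tc)[:,:2].ravel(),[.6,-.2,0]);print('tray',r.x.round(4),(r.fun*1e3).round(1));tr=r.x
m=np.array([[.078,.07,.22],[.153,-.077,.25]])
ut=[[255.6,190.3],[337.8,167.3]];us=[[312,169.8],[374,195.8]]
for i in range(2):print(tri([t,s],[ut[i],us[i]]).round(4))
r=least_squares(lambda p:np.r_[proj(t,P2W(p,m))-ut,proj(s,P2W(p,m))-us].ravel(),[.6,0.05,0]);print('press',r.x.round(4),r.fun.round(1));pr=r.x
print('jars',tri([t,s],[[287.6,244.1],[284.8,246.2]]).round(4),tri([t,s],[[419.8,262.6],[345,362.5]]).round(4))
print(atz(t,[[287.6,244.1],[419.8,262.6]],.08).round(4),atz(s,[[284.8,246.2],[345,362.5]],.08).round(4))
print('slot',P2W(tr,[[-.057,.057,.008],[.057,.057,.008]]).round(4))
# overlay
im=[c['color'].copy() for c in(t,s)]
a=np.linspace(0,6.28,40);ring=P2W(pr,np.c_[.031*np.cos(a),.031*np.sin(a),0*a+.008])
pts=[ring,P2W(pr,[[.153,-.045,.25],[.085,-.045,.105],[.068,.0,.12],[.078,.07,.155]])]
big=[cv2.resize(i,None,fx=4,fy=4,interpolation=cv2.INTER_CUBIC) for i in im]
for b,c in zip(big,(t,s)):
    for q in pts:
        for u in proj(c,q):cv2.circle(b,tuple(np.round(u*4+1.5).astype(int)),1,(255,0,0),-1)
o=np.hstack([big[0][590:1110,980:1380],big[1][620:1140,1030:1430]])
cv2.imwrite('pics/ov.png',o[:,:,::-1])
E
```

```text
[[ 0.6368 -0.048   0.022 ]
 [ 0.7004 -0.2743  0.022 ]
 [ 0.4759 -0.3347  0.022 ]
 [ 0.4163 -0.1091  0.022 ]]
tray [ 0.5573 -0.1915  0.2663] [ 3.4  1.4  1.8  0.  -1.3 -1.7 -3.9  0.3]
[0.6326 0.1808 0.2204]
[0.6659 0.0194 0.2515]
press [ 0.5391  0.1341 -0.2656] [-0.1 -0.1 -0.  -0.4 -0.1  0.1 -0.2  0.5]
jars [0.5348 0.133  0.0865] [ 0.4856 -0.1608  0.0825]
[[ 0.5348  0.1338  0.08  ]
 [ 0.4851 -0.161   0.08  ]] [[ 0.5382  0.1382  0.08  ]
 [ 0.487  -0.16    0.08  ]]
slot [[ 0.4873 -0.1515  0.008 ]
 [ 0.5973 -0.1215  0.008 ]]
```

View pics/ov.png

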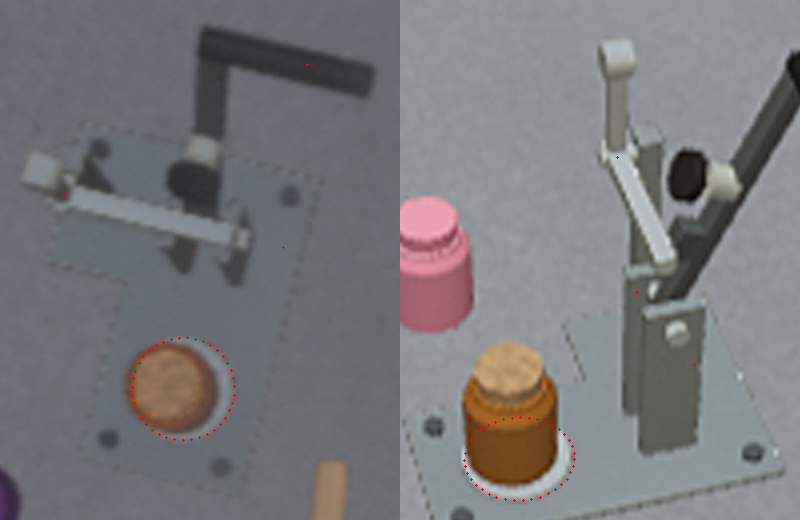

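Overlay confirms the fitted press pose (anvil ring and tab line up); both amber jars are confirmed. Plan: slim → spare, wide → slot, slim → anvil, all with the tool at the press yaw.

```bash
cat >> h.py <<'E'
PR=(.5391,.1341,-.2656); TR=(.5573,-.1915,.2663)
c_,s_=np.cos(PR[2]),np.sin(PR[2])
RT=np.array([[-c_,-s_,0],[-s_,c_,0],[0,0,-1.]])  # tool down, y along press y
def plan(wps):
    o=get_obs();p=np.array(o['position']);Rc=R.from_quat(o['ee_rot'])
    print('clk',round(o['clock'],2),'p',p.round(4),'turn deg',np.degrees((Rc.inv()*R.from_matrix(RT)).as_rotvec()).round(2),'F',np.round(o['ft_force'],1),'g',round(float(o['grip_width']),3),round(float(o['grasp_force']),1))
    for w in wps:
        d=RT.T@(np.array(w)-p)*1e3;n=int(np.ceil(np.linalg.norm(d)/41));p=np.array(w)
        print(w,'tot',d.round(1),'n',n,'each',(d/max(n,1)).round(1))
E
python3 - <<'E'
from h import *
print(RT.round(3))
t=load('top')
print('pink,purple,tin,weight,bowl',atz(t,[[229,237],[235,273],[458,251],[443,201],[165,268]],[.06,.06,.03,.034,.04]).round(3))
plan([(.38,.25,.2),(.486,-.1605,.13),(.486,-.1605,.036),(.486,-.1605,.13),(.597,-.1215,.13),(.597,-.1215,.036)])
E
```

```text
[[-0.965  0.262  0.   ]
 [ 0.262  0.965  0.   ]
 [ 0.     0.    -1.   ]]
pink,purple,tin,weight,bowl [[ 0.556  0.271  0.06 ]
 [ 0.473  0.258  0.06 ]
 [ 0.511 -0.262  0.03 ]
 [ 0.63  -0.231  0.034]
 [ 0.489  0.429  0.04 ]]
clk 0.1 p [0.1375 0.6094 0.2416] turn deg [-0.07  0.    2.51] F [0.5 0.2 0.2] g 0.996 0.0
(0.38, 0.25, 0.2) tot [-328.4 -283.1   41.6] n 11 each [-29.9 -25.7   3.8]
(0.486, -0.1605, 0.13) tot [-210.  -368.3   70. ] n 11 each [-19.1 -33.5   6.4]
(0.486, -0.1605, 0.036) tot [ 0.  0. 94.] n 3 each [ 0.   0.  31.3]
(0.486, -0.1605, 0.13) tot [  0.   0. -94.] n 3 each [  0.    0.  -31.3]
(0.597, -0.1215, 0.13) tot [-96.9  66.8   0. ] n 3 each [-32.3  22.3   0. ]
(0.597, -0.1215, 0.036) tot [ 0.  0. 94.] n 3 each [ 0.   0.  31.3]
```

{"op": "apply_moves", "data": {
  "rows": [
    {"x":0,"az":2.5,"gripper":0.2},
    {"x":-30,"y":-26,"z":4},
    {"x":-30,"y":-26,"z":4},
    {"x":-30,"y":-26,"z":4},
    {"x":-30,"y":-26,"z":4}
  ],
  "newtons": 40
}}

```text
invalid input at $.rows[0]: expected keys x, y, z, ax, ay, az, gripper
```

{"op": "apply_moves", "data": {
  "rows": [
    {"x":-30,"y":-26,"z":4},
    {"x":-30,"y":-26,"z":4},
    {"x":-30,"y":-26,"z":4},
    {"x":-30,"y":-26,"z":4},
    {"x":-30,"y":-26,"z":4}
  ]
}}

```text
invalid input at $.rows[0]: expected keys x, y, z, ax, ay, az, gripper
```

{"op": "apply_moves", "data": {
  "rows": [
    {"x":-30,"y":-26,"z":4},
    {"x":-19,"y":-33,"z":6},
    {"x":-19,"y":-33,"z":6},
    {"x":-19,"y":-33,"z":6},
    {"x":-19,"y":-33,"z":6}
  ]
}}

```text
invalid input at $.rows[0]: expected keys x, y, z, ax, ay, az, gripper
```

{"op": "apply_moves", "data": {
  "rows": [
    {"x":-19,"y":-33,"z":6},
    {"x":-19,"y":-33,"z":6},
    {"x":-19,"y":-33,"z":6},
    {"x":-19,"y":-33,"z":6},
    {"x":-19,"y":-33,"z":6}
  ]
}}

```text
invalid input at $.rows[0]: expected keys x, y, z, ax, ay, az, gripper
```

Run:
```python
from h import *
plan([(.486,-.1605,.13),(.486,-.1605,.036)])
c=snap('wrist','w1.png');print(proj(c,[[.486,-.1605,.08],[.486,-.1605,.03]]))
```

```text
clk 0.1 p [0.1375 0.6094 0.2416] turn deg [-0.07  0.    2.51] F [0.5 0.2 0.2] g 0.996 0.0
(0.486, -0.1605, 0.13) tot [-538.4 -651.4  111.6] n 21 each [-25.6 -31.    5.3]
(0.486, -0.1605, 0.036) tot [ 0.  0. 94.] n 3 each [ 0.   0.  31.3]
[[-133.10597585  549.50720117]
 [-106.54530147  520.85330642]]
```

All keys are needed in every row.

{"op": "apply_moves", "data": {
  "rows": [
    {"x":0,"y":0,"z":0,"ax":0,"ay":0,"az":2.5,"gripper":0.2},
    {"x":-30,"y":-26,"z":4,"ax":0,"ay":0,"az":0,"gripper":0.2},
    {"x":-30,"y":-26,"z":4,"ax":0,"ay":0,"az":0,"gripper":0.2},
    {"x":-30,"y":-26,"z":4,"ax":0,"ay":0,"az":0,"gripper":0.2},
    {"x":-30,"y":-26,"z":4,"ax":0,"ay":0,"az":0,"gripper":0.2}
  ],
  "newtons": 40
}}

```text
clock: 0.57
position: [0.2266, 0.4761, 0.2258]
ee_rot: [0.132, 0.991, -0.0, -0.0]
ft_force: [0.3, -0.3, -0.5]
grip_width: 0.803
grasp_force: 0.0
```

{"op": "apply_moves", "data": {
  "rows": [
    {"x":-30,"y":-26,"z":4,"ax":0,"ay":0,"az":0,"gripper":0.2},
    {"x":-30,"y":-26,"z":4,"ax":0,"ay":0,"az":0,"gripper":0.2},
    {"x":-30,"y":-26,"z":4,"ax":0,"ay":0,"az":0,"gripper":0.2},
    {"x":-30,"y":-26,"z":4,"ax":0,"ay":0,"az":0,"gripper":0.2},
    {"x":-30,"y":-26,"z":4,"ax":0,"ay":0,"az":0,"gripper":0.2}
  ]
}}

```text
clock: 0.98
position: [0.3372, 0.3112, 0.2061]
ee_rot: [0.132, 0.991, 0.0, -0.0]
ft_force: [-0.3, -0.7, 0.6]
grip_width: 0.799
grasp_force: 0.0
```

{"op": "apply_moves", "data": {
  "rows": [
    {"x":-30,"y":-26,"z":4,"ax":0,"ay":0,"az":0,"gripper":0.2},
    {"x":-19,"y":-33,"z":6,"ax":0,"ay":0,"az":0,"gripper":0.2},
    {"x":-19,"y":-33,"z":6,"ax":0,"ay":0,"az":0,"gripper":0.2},
    {"x":-19,"y":-33,"z":6,"ax":0,"ay":0,"az":0,"gripper":0.2},
    {"x":-19,"y":-33,"z":6,"ax":0,"ay":0,"az":0,"gripper":0.2}
  ]
}}

```text
clock: 1.4
position: [0.3975, 0.1309, 0.178]
ee_rot: [0.132, 0.991, 0.0, -0.0]
ft_force: [0.8, 0.5, -0.6]
grip_width: 0.804
grasp_force: 0.0
```

{"op": "apply_moves", "data": {
  "rows": [
    {"x":-19,"y":-33,"z":6,"ax":0,"ay":0,"az":0,"gripper":0.2},
    {"x":-19,"y":-33,"z":6,"ax":0,"ay":0,"az":0,"gripper":0.2},
    {"x":-19,"y":-33,"z":6,"ax":0,"ay":0,"az":0,"gripper":0.2},
    {"x":-19,"y":-33,"z":6,"ax":0,"ay":0,"az":0,"gripper":0.2},
    {"x":-19,"y":-33,"z":6,"ax":0,"ay":0,"az":0,"gripper":0.2}
  ]
}}

```text
clock: 1.82
position: [0.4459, -0.0532, 0.1482]
ee_rot: [0.132, 0.991, 0.0, 0.0]
ft_force: [1.7, 0.8, -0.3]
grip_width: 0.8
grasp_force: 0.0
```

Run:
```python
from h import *
plan([(.486,-.1605,.13),(.486,-.1605,.036)])
c=snap('wrist','w1.png');print(proj(c,[[.486,-.1605,.08],[.486,-.1605,.03]]))
```

```text
clk 1.82 p [ 0.4459 -0.0532  0.1482] turn deg [0.04 0.03 0.02] F [ 1.7  0.8 -0.3] g 0.8 0.0
(0.486, -0.1605, 0.13) tot [-66.9 -93.   18.2] n 3 each [-22.3 -31.    6.1]
(0.486, -0.1605, 0.036) tot [ 0.  0. 94.] n 3 each [ 0.   0.  31.3]
[[177.28745861 356.32474171]
 [200.64152275 315.21462792]]
```

View pics/w1.png

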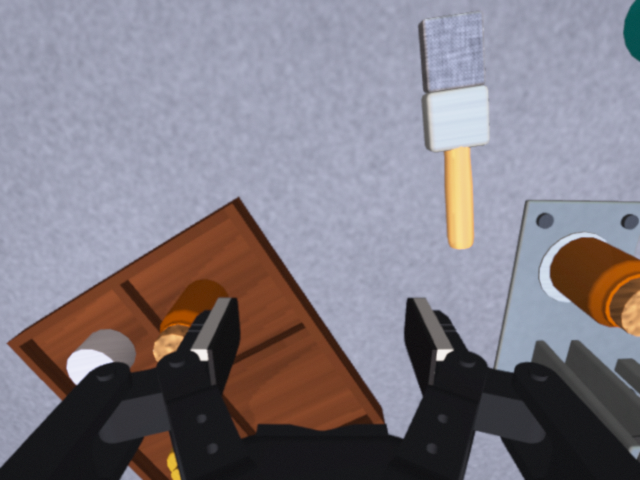

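The slim cork shows at about (168,347), close to the projected point, so the position is good. Descending to grip.

{"op": "apply_moves", "data": {
  "rows": [
    {"x":-22,"y":-31,"z":6,"ax":0,"ay":0,"az":0,"gripper":0.2},
    {"x":-22,"y":-31,"z":6,"ax":0,"ay":0,"az":0,"gripper":0.2},
    {"x":-23,"y":-31,"z":6,"ax":0,"ay":0,"az":0,"gripper":0.2},
    {"x":0,"y":0,"z":0,"ax":0,"ay":0,"az":0,"gripper":0.2},
    {"x":0,"y":0,"z":32,"ax":0,"ay":0,"az":0,"gripper":0.2}
  ]
}}

```text
clock: 2.28
position: [0.4891, -0.1621, 0.1014]
ee_rot: [0.134, 0.991, -0.001, 0.003]
ft_force: [1.9, 1.5, -0.4]
grip_width: 0.799
grasp_force: 0.0
```

{"op": "apply_moves", "data": {
  "rows": [
    {"x":0,"y":0,"z":32,"ax":0,"ay":0,"az":0,"gripper":0.2},
    {"x":0,"y":0,"z":30,"ax":0,"ay":0,"az":0,"gripper":0.2},
    {"x":0,"y":0,"z":0,"ax":0,"ay":0,"az":0,"gripper":0.2},
    {"x":0,"y":0,"z":0,"ax":0,"ay":0,"az":0,"gripper":0.8},
    {"x":0,"y":0,"z":0,"ax":0,"ay":0,"az":0,"gripper":0.8}
  ]
}}

```text
clock: 2.7
position: [0.4869, -0.159, 0.0378]
ee_rot: [0.132, 0.991, -0.0, 0.001]
ft_force: [-0.1, -1.6, 0.0]
grip_width: 0.532
grasp_force: 0.0
```

{"op": "apply_moves", "data": {
  "rows": [
    {"x":0,"y":0,"z":0,"ax":0,"ay":0,"az":0,"gripper":0.8},
    {"x":0,"y":0,"z":0,"ax":0,"ay":0,"az":0,"gripper":0.8},
    {"x":0,"y":0,"z":0,"ax":0,"ay":0,"az":0,"gripper":0.8},
    {"x":0,"y":0,"z":0,"ax":0,"ay":0,"az":0,"gripper":0.8},
    {"x":0,"y":0,"z":0,"ax":0,"ay":0,"az":0,"gripper":0.8}
  ]
}}

```text
clock: 3.12
position: [0.4875, -0.1591, 0.0384]
ee_rot: [0.132, 0.991, 0.0, 0.002]
ft_force: [-1.8, -1.1, 8.0]
grip_width: 0.425
grasp_force: 40.9
```

{"op": "apply_moves", "data": {
  "rows": [
    {"x":0,"y":0,"z":-20,"ax":0,"ay":0,"az":0,"gripper":0.8},
    {"x":0,"y":0,"z":-30,"ax":0,"ay":0,"az":0,"gripper":0.8},
    {"x":-32,"y":22,"z":-5,"ax":0,"ay":0,"az":0,"gripper":0.8},
    {"x":-33,"y":23,"z":0,"ax":0,"ay":0,"az":0,"gripper":0.8},
    {"x":-32,"y":22,"z":0,"ax":0,"ay":0,"az":0,"gripper":0.8}
  ]
}}

```text
clock: 3.53
position: [0.6, -0.118, 0.0941]
ee_rot: [0.132, 0.991, 0.001, 0.002]
ft_force: [0.2, -0.5, -0.6]
grip_width: 0.423
grasp_force: 40.7
```

Run:
```python
from h import *
plan([(.597,-.1215,.038)])
```

```text
clk 3.53 p [ 0.6    -0.118   0.0941] turn deg [0.18 0.23 0.04] F [ 0.2 -0.5 -0.6] g 0.423 40.7
(0.597, -0.1215, 0.038) tot [ 2.  -4.2 56.1] n 2 each [ 1.  -2.1 28.1]
```

{"op": "apply_moves", "data": {
  "rows": [
    {"x":1,"y":-2,"z":28,"ax":0,"ay":0,"az":0,"gripper":0.8},
    {"x":1,"y":-2,"z":20,"ax":0,"ay":0,"az":0,"gripper":0.8},
    {"x":0,"y":0,"z":4,"ax":0,"ay":0,"az":0,"gripper":0.8},
    {"x":0,"y":0,"z":3,"ax":0,"ay":0,"az":0,"gripper":0.8},
    {"x":0,"y":0,"z":0,"ax":0,"ay":0,"az":0,"gripper":0.8}
  ]
}}

```text
clock: 3.95
position: [0.5948, -0.1221, 0.0385]
ee_rot: [0.132, 0.991, 0.001, 0.0]
ft_force: [-3.8, 4.0, 8.6]
grip_width: 0.43
grasp_force: 41.5
```

{"op": "apply_moves", "data": {
  "rows": [
    {"x":0,"y":0,"z":0,"ax":0,"ay":0,"az":0,"gripper":0.2},
    {"x":0,"y":0,"z":0,"ax":0,"ay":0,"az":0,"gripper":0.2},
    {"x":0,"y":0,"z":0,"ax":0,"ay":0,"az":0,"gripper":0.2},
    {"x":0,"y":0,"z":-25,"ax":0,"ay":0,"az":0,"gripper":0.2},
    {"x":0,"y":0,"z":-40,"ax":0,"ay":0,"az":0,"gripper":0.2}
  ]
}}

```text
clock: 4.37
position: [0.5919, -0.1222, 0.0989]
ee_rot: [0.132, 0.991, -0.0, -0.003]
ft_force: [1.8, 0.7, 1.2]
grip_width: 0.797
grasp_force: 0.0
```

{"op": "apply_moves", "data": {
  "rows": [
    {"x":0,"y":0,"z":-40,"ax":0,"ay":0,"az":0,"gripper":0.1},
    {"x":20,"y":0,"z":-35,"ax":0,"ay":0,"az":0,"gripper":0.1},
    {"x":40,"y":0,"z":0,"ax":0,"ay":0,"az":0,"gripper":0.1},
    {"x":40,"y":0,"z":0,"ax":0,"ay":0,"az":0,"gripper":0.1},
    {"x":0,"y":0,"z":0,"ax":0,"ay":0,"az":0,"gripper":0.1}
  ]
}}

```text
clock: 4.78
position: [0.4907, -0.0956, 0.1754]
ee_rot: [0.133, 0.991, 0.003, -0.002]
ft_force: [0.7, 0.4, -0.7]
grip_width: 0.9
grasp_force: 0.0
```

Run:
```python
from h import *
plan([(.48,.04,.17),(.5365,.135,.17),(.5365,.135,.034),(.5365,.135,.15),(.48,.04,.14),(.4873,-.1515,.14),(.4873,-.1515,.034)])
snap('side','s2.png');c=snap('top','t2.png')
cv2.imwrite('pics/t2c.png',cv2.resize(c['color'][140:340,200:500,::-1],(800,533)))
```

```text
clk 4.78 p [ 0.4907 -0.0956  0.1754] turn deg [ 0.28 -0.31 -0.07] F [ 0.7  0.4 -0.7] g 0.9 0.0
(0.48, 0.04, 0.17) tot [ 45.9 128.    5.4] n 4 each [11.5 32.   1.3]
(0.5365, 0.135, 0.17) tot [-29.6 106.5   0. ] n 3 each [-9.9 35.5  0. ]
(0.5365, 0.135, 0.034) tot [  0.   0. 136.] n 4 each [ 0.  0. 34.]
(0.5365, 0.135, 0.15) tot [   0.    0. -116.] n 3 each [  0.    0.  -38.7]
(0.48, 0.04, 0.14) tot [  29.6 -106.5   10. ] n 3 each [  9.9 -35.5   3.3]
(0.4873, -0.1515, 0.14) tot [ -57.3 -182.9    0. ] n 5 each [-11.5 -36.6   0. ]
(0.4873, -0.1515, 0.034) tot [  0.   0. 106.] n 3 each [ 0.   0.  35.3]
```

View pics/s2.png

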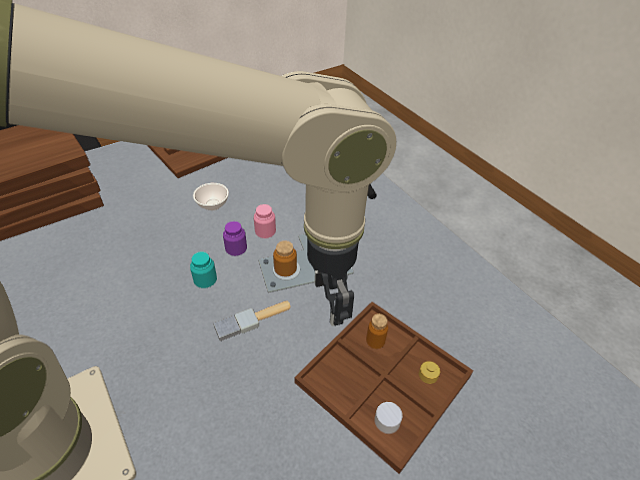

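The slim jar stands upright in the spare slot (377,330). Next, the wide jar.

{"op": "apply_moves", "data": {
  "rows": [
    {"x":12,"y":32,"z":1,"ax":0,"ay":0,"az":0,"gripper":0.05},
    {"x":12,"y":32,"z":1,"ax":0,"ay":0,"az":0,"gripper":0.05},
    {"x":11,"y":32,"z":1,"ax":0,"ay":0,"az":0,"gripper":0.05},
    {"x":11,"y":32,"z":1,"ax":0,"ay":0,"az":0,"gripper":0.05},
    {"x":-10,"y":36,"z":0,"ax":0,"ay":0,"az":0,"gripper":0.05}
  ]
}}

```text
clock: 5.3
position: [0.5051, 0.0728, 0.1724]
ee_rot: [0.133, 0.991, 0.0, -0.001]
ft_force: [0.3, -0.2, 0.0]
grip_width: 0.949
grasp_force: 0.0
```

{"op": "apply_moves", "data": {
  "rows": [
    {"x":-10,"y":36,"z":0,"ax":0,"ay":0,"az":0,"gripper":0.05},
    {"x":-10,"y":35,"z":0,"ax":0,"ay":0,"az":0,"gripper":0.05},
    {"x":0,"y":0,"z":0,"ax":0,"ay":0,"az":0,"gripper":0.05},
    {"x":0,"y":0,"z":0,"ax":0,"ay":0,"az":0,"gripper":0.05},
    {"x":0,"y":0,"z":20,"ax":0,"ay":0,"az":0,"gripper":0.05}
  ]
}}

```text
clock: 5.72
position: [0.5469, 0.1343, 0.1548]
ee_rot: [0.133, 0.991, 0.001, 0.002]
ft_force: [0.9, -0.1, 0.6]
grip_width: 0.949
grasp_force: 0.0
```

Run:
```python
from h import *
plan([(.5365,.135,.034)])
c=snap('wrist','w2.png');print(proj(c,[[.5365,.135,.08],P2W(PR,[0,0,.008])[0]]))
```

```text
clk 5.72 p [0.5469 0.1343 0.1548] turn deg [ 0.11  0.27 -0.02] F [ 0.9 -0.1  0.6] g 0.949 0.0
(0.5365, 0.135, 0.034) tot [ 10.3  -2.  120.8] n 3 each [ 3.4 -0.7 40.3]
[[319.68364614 238.15827957]
 [319.720205   209.65429248]]
```

View pics/w2.png

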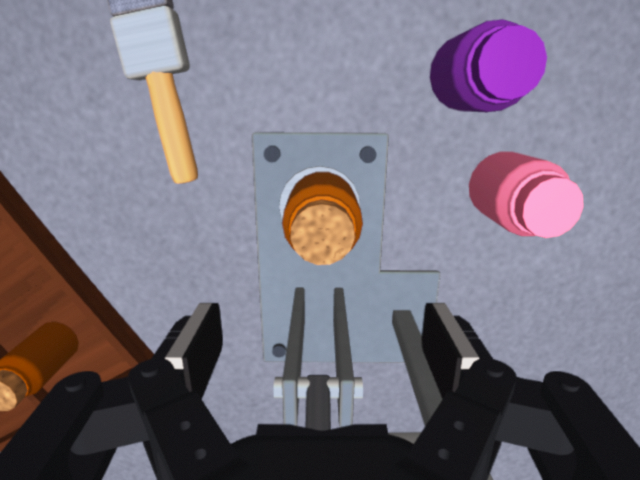

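The wide cork is at (323,233), 3–5 px from the prediction (about 2–3 mm nearer the robot), so I shift slightly.

{"op": "apply_moves", "data": {
  "rows": [
    {"x":6,"y":-1,"z":30,"ax":0,"ay":0,"az":0,"gripper":0.05},
    {"x":6,"y":0,"z":30,"ax":0,"ay":0,"az":0,"gripper":0.05},
    {"x":0,"y":0,"z":30,"ax":0,"ay":0,"az":0,"gripper":0.05},
    {"x":0,"y":0,"z":30,"ax":0,"ay":0,"az":0,"gripper":0.05},
    {"x":0,"y":0,"z":0,"ax":0,"ay":0,"az":0,"gripper":0.05}
  ]
}}

```text
clock: 6.18
position: [0.529, 0.1346, 0.0277]
ee_rot: [0.133, 0.991, -0.002, -0.003]
ft_force: [-1.8, -0.8, -1.1]
grip_width: 0.948
grasp_force: 0.0
```

{"op": "apply_moves", "data": {
  "rows": [
    {"x":0,"y":0,"z":0,"ax":0,"ay":0,"az":0,"gripper":0.7},
    {"x":0,"y":0,"z":0,"ax":0,"ay":0,"az":0,"gripper":0.7},
    {"x":0,"y":0,"z":0,"ax":0,"ay":0,"az":0,"gripper":0.7},
    {"x":0,"y":0,"z":0,"ax":0,"ay":0,"az":0,"gripper":0.7},
    {"x":0,"y":0,"z":0,"ax":0,"ay":0,"az":0,"gripper":0.7}
  ]
}}

```text
clock: 6.6
position: [0.5339, 0.1367, 0.0347]
ee_rot: [0.133, 0.991, 0.001, 0.002]
ft_force: [-0.4, -1.1, 8.3]
grip_width: 0.593
grasp_force: 42.8
```

{"op": "apply_moves", "data": {
  "rows": [
    {"x":0,"y":0,"z":0,"ax":0,"ay":0,"az":0,"gripper":0.7},
    {"x":0,"y":0,"z":0,"ax":0,"ay":0,"az":0,"gripper":0.7},
    {"x":0,"y":0,"z":0,"ax":0,"ay":0,"az":0,"gripper":0.7}
  ]
}}

```text
clock: 6.85
position: [0.5339, 0.1368, 0.0347]
ee_rot: [0.133, 0.991, 0.001, 0.002]
ft_force: [-0.0, -1.9, 7.9]
grip_width: 0.597
grasp_force: 42.8
```

{"op": "apply_moves", "data": {
  "rows": [
    {"x":0,"y":0,"z":-25,"ax":0,"ay":0,"az":0,"gripper":0.7},
    {"x":0,"y":0,"z":-40,"ax":0,"ay":0,"az":0,"gripper":0.7},
    {"x":0,"y":0,"z":-35,"ax":0,"ay":0,"az":0,"gripper":0.7},
    {"x":10,"y":-36,"z":0,"ax":0,"ay":0,"az":0,"gripper":0.7},
    {"x":10,"y":-36,"z":0,"ax":0,"ay":0,"az":0,"gripper":0.7}
  ]
}}

```text
clock: 7.27
position: [0.4956, 0.0732, 0.1353]
ee_rot: [0.131, 0.991, 0.001, 0.003]
ft_force: [-0.2, -1.7, -2.6]
grip_width: 0.594
grasp_force: 42.9
```

{"op": "apply_moves", "data": {
  "rows": [
    {"x":10,"y":-36,"z":0,"ax":0,"ay":0,"az":0,"gripper":0.7},
    {"x":-11,"y":-37,"z":0,"ax":0,"ay":0,"az":0,"gripper":0.7},
    {"x":-12,"y":-37,"z":0,"ax":0,"ay":0,"az":0,"gripper":0.7},
    {"x":-12,"y":-37,"z":0,"ax":0,"ay":0,"az":0,"gripper":0.7},
    {"x":-11,"y":-37,"z":0,"ax":0,"ay":0,"az":0,"gripper":0.7}
  ]
}}

```text
clock: 7.68
position: [0.4806, -0.1164, 0.1336]
ee_rot: [0.132, 0.991, 0.001, 0.001]
ft_force: [0.6, 0.2, -2.4]
grip_width: 0.588
grasp_force: 42.9
```

{"op": "apply_moves", "data": {
  "rows": [
    {"x":-11,"y":-35,"z":0,"ax":0,"ay":0,"az":0,"gripper":0.7},
    {"x":0,"y":0,"z":0,"ax":0,"ay":0,"az":0,"gripper":0.7},
    {"x":0,"y":0,"z":0,"ax":0,"ay":0,"az":0,"gripper":0.7}
  ]
}}

```text
clock: 7.93
position: [0.4817, -0.1539, 0.1332]
ee_rot: [0.135, 0.991, -0.0, 0.001]
ft_force: [0.3, 0.9, -1.8]
grip_width: 0.592
grasp_force: 43.0
```

Run:
```python
from h import *
plan([(.4873,-.1515,.036)])
```

```text
clk 7.93 p [ 0.4817 -0.1539  0.1332] turn deg [ 0.01  0.08 -0.27] F [ 0.3  0.9 -1.8] g 0.592 43.0
(0.4873, -0.1515, 0.036) tot [-4.8  3.8 97.2] n 3 each [-1.6  1.3 32.4]
```

{"op": "apply_moves", "data": {
  "rows": [
    {"x":-2,"y":2,"z":32,"ax":0,"ay":0,"az":0,"gripper":0.7},
    {"x":-3,"y":2,"z":32,"ax":0,"ay":0,"az":0,"gripper":0.7},
    {"x":0,"y":0,"z":24,"ax":0,"ay":0,"az":0,"gripper":0.7},
    {"x":0,"y":0,"z":6,"ax":0,"ay":0,"az":0,"gripper":0.7},
    {"x":0,"y":0,"z":4,"ax":0,"ay":0,"az":0,"gripper":0.7}
  ]
}}

```text
clock: 8.35
position: [0.4863, -0.147, 0.0346]
ee_rot: [0.132, 0.991, 0.001, -0.003]
ft_force: [-29.3, 11.3, 63.1]
grip_width: 0.593
grasp_force: 50.1
```

{"op": "apply_moves", "data": {
  "rows": [
    {"x":0,"y":0,"z":1,"ax":0,"ay":0,"az":0,"gripper":0.7},
    {"x":0,"y":0,"z":0,"ax":0,"ay":0,"az":0,"gripper":0.7}
  ]
}}

```text
clock: 8.52
position: [0.4883, -0.148, 0.0349]
ee_rot: [0.132, 0.991, 0.001, 0.0]
ft_force: [0.5, -0.2, -1.8]
grip_width: 0.595
grasp_force: 43.2
```

{"op": "apply_moves", "data": {
  "rows": [
    {"x":0,"y":0,"z":1,"ax":0,"ay":0,"az":0,"gripper":0.7},
    {"x":0,"y":0,"z":1,"ax":0,"ay":0,"az":0,"gripper":0.7},
    {"x":0,"y":0,"z":0,"ax":0,"ay":0,"az":0,"gripper":0.7}
  ]
}}

```text
clock: 8.77
position: [0.4888, -0.1482, 0.0346]
ee_rot: [0.132, 0.991, 0.001, 0.001]
ft_force: [-14.1, 6.1, 36.0]
grip_width: 0.593
grasp_force: 47.1
```

In contact now; release, rise, and look.

{"op": "apply_moves", "data": {
  "rows": [
    {"x":0,"y":0,"z":-2,"ax":0,"ay":0,"az":0,"gripper":0.7},
    {"x":0,"y":0,"z":0,"ax":0,"ay":0,"az":0,"gripper":0.15},
    {"x":0,"y":0,"z":0,"ax":0,"ay":0,"az":0,"gripper":0.15},
    {"x":0,"y":0,"z":0,"ax":0,"ay":0,"az":0,"gripper":0.15},
    {"x":0,"y":0,"z":-20,"ax":0,"ay":0,"az":0,"gripper":0.15}
  ]
}}

```text
clock: 9.18
position: [0.486, -0.148, 0.0512]
ee_rot: [0.132, 0.991, -0.0, -0.002]
ft_force: [-0.2, 0.8, 0.3]
grip_width: 0.849
grasp_force: 0.0
```

{"op": "apply_moves", "data": {
  "rows": [
    {"x":0,"y":0,"z":-40,"ax":0,"ay":0,"az":0,"gripper":0.15},
    {"x":0,"y":0,"z":-40,"ax":0,"ay":0,"az":0,"gripper":0.15},
    {"x":0,"y":0,"z":-35,"ax":0,"ay":0,"az":0,"gripper":0.15},
    {"x":40,"y":0,"z":0,"ax":0,"ay":0,"az":0,"gripper":0.15},
    {"x":0,"y":0,"z":0,"ax":0,"ay":0,"az":0,"gripper":0.15}
  ]
}}

```text
clock: 9.6
position: [0.4463, -0.1382, 0.1699]
ee_rot: [0.133, 0.991, 0.003, 0.001]
ft_force: [-1.2, -0.1, -1.3]
grip_width: 0.851
grasp_force: 0.0
```

Run:
```python
from h import *
plan([(.595,-.122,.16),(.595,-.122,.038)])
s=snap('side','s3.png');t=snap('top','t3.png');w=snap('wrist','w3.png')
cv2.imwrite('pics/c3.png',np.hstack([cv2.resize(s['color'][290:470,280:490],(400,343)),cv2.resize(w['color'],(400,343))])[:,:,::-1])
sl=P2W(TR,[-.057,.057,.08])[0];sp=[.595,-.122,.08]
print('slot cork pred side/wrist',proj(s,[sl,sp]),proj(w,[sl,sp]))
```

```text
clk 9.6 p [ 0.4463 -0.1382  0.1699] turn deg [ 0.35  0.06 -0.12] F [-1.2 -0.1 -1.3] g 0.851 0.0
(0.595, -0.122, 0.16) tot [-139.3   54.7    9.9] n 4 each [-34.8  13.7   2.5]
(0.595, -0.122, 0.038) tot [  0.   0. 122.] n 3 each [ 0.   0.  40.7]
slot cork pred side/wrist [[342.34530444 358.73587521]
 [380.23610015 319.8786233 ]] [[317.6383588  302.76489524]
 [393.68708175 415.2122655 ]]
```

View pics/c3.png

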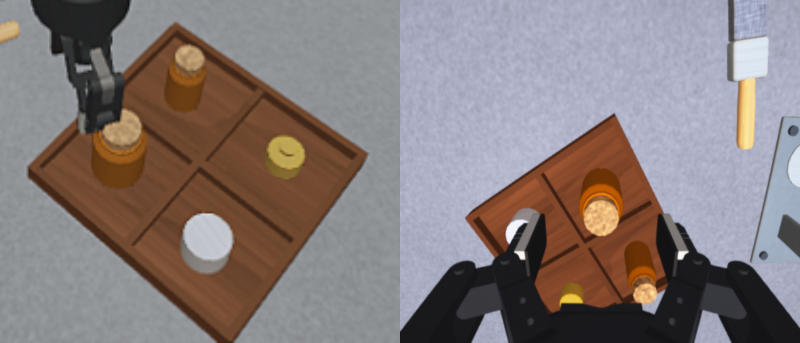

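Wide jar is upright in the slot, tin and weight undisturbed; slim cork at side (379,321), wrist (392,407). Locating it precisely.

Run:
```python
from h import *
s=load('side');w=load('wrist')
print(atz(s,[[379.2,321]],.08),atz(w,[[392,407]],.08),tri([s,w],[[379.2,321],[392,407]]))
```

```text
[[ 0.59177068 -0.12296877  0.08      ]] [[ 0.58683802 -0.12166236  0.08      ]] [ 0.5937048  -0.12117024  0.07440281]
```

{"op": "apply_moves", "data": {
  "rows": [
    {"x":-34,"y":13,"z":2,"ax":0,"ay":0,"az":0,"gripper":0.2},
    {"x":-34,"y":13,"z":2,"ax":0,"ay":0,"az":0,"gripper":0.2},
    {"x":-34,"y":14,"z":2,"ax":0,"ay":0,"az":0,"gripper":0.2},
    {"x":-33,"y":14,"z":4,"ax":0,"ay":0,"az":0,"gripper":0.2},
    {"x":0,"y":0,"z":0,"ax":0,"ay":0,"az":0,"gripper":0.2}
  ]
}}

```text
clock: 10.17
position: [0.5996, -0.1187, 0.1537]
ee_rot: [0.129, 0.992, -0.002, -0.002]
ft_force: [-0.6, 1.0, -0.6]
grip_width: 0.802
grasp_force: 0.0
```

{"op": "apply_moves", "data": {
  "rows": [
    {"x":0,"y":0,"z":0,"ax":0,"ay":0,"az":0,"gripper":0.2},
    {"x":0,"y":0,"z":0,"ax":0,"ay":0,"az":0,"gripper":0.2}
  ]
}}

```text
clock: 10.33
position: [0.5943, -0.1227, 0.157]
ee_rot: [0.133, 0.991, -0.001, -0.001]
ft_force: [0.1, -0.9, 0.5]
grip_width: 0.799
grasp_force: 0.0
```

Run:
```python
from h import *
plan([(.591,-.122,.038)])
```

```text
clk 10.33 p [ 0.5943 -0.1227  0.157 ] turn deg [-0.15 -0.11 -0.03] F [ 0.1 -0.9  0.5] g 0.799 0.0
(0.591, -0.122, 0.038) tot [  3.3  -0.2 119. ] n 3 each [ 1.1 -0.1 39.7]
```

{"op": "apply_moves", "data": {
  "rows": [
    {"x":3,"y":0,"z":35,"ax":0,"ay":0,"az":0,"gripper":0.2},
    {"x":0,"y":0,"z":35,"ax":0,"ay":0,"az":0,"gripper":0.2},
    {"x":0,"y":0,"z":30,"ax":0,"ay":0,"az":0,"gripper":0.2},
    {"x":0,"y":0,"z":19,"ax":0,"ay":0,"az":0,"gripper":0.2},
    {"x":0,"y":0,"z":0,"ax":0,"ay":0,"az":0,"gripper":0.2}
  ]
}}

```text
clock: 10.75
position: [0.5885, -0.1208, 0.0359]
ee_rot: [0.133, 0.991, -0.0, -0.003]
ft_force: [-1.1, 0.3, -0.4]
grip_width: 0.797
grasp_force: 0.0
```

{"op": "apply_moves", "data": {
  "rows": [
    {"x":0,"y":0,"z":0,"ax":0,"ay":0,"az":0,"gripper":0.2},
    {"x":0,"y":0,"z":0,"ax":0,"ay":0,"az":0,"gripper":0.8},
    {"x":0,"y":0,"z":0,"ax":0,"ay":0,"az":0,"gripper":0.8},
    {"x":0,"y":0,"z":0,"ax":0,"ay":0,"az":0,"gripper":0.8},
    {"x":0,"y":0,"z":0,"ax":0,"ay":0,"az":0,"gripper":0.8}
  ]
}}

```text
clock: 11.17
position: [0.5926, -0.1213, 0.0414]
ee_rot: [0.132, 0.991, 0.0, 0.001]
ft_force: [-1.5, 0.8, 8.1]
grip_width: 0.432
grasp_force: 39.5
```

{"op": "apply_moves", "data": {
  "rows": [
    {"x":0,"y":0,"z":0,"ax":0,"ay":0,"az":0,"gripper":0.8},
    {"x":0,"y":0,"z":0,"ax":0,"ay":0,"az":0,"gripper":0.8},
    {"x":0,"y":0,"z":0,"ax":0,"ay":0,"az":0,"gripper":0.8},
    {"x":0,"y":0,"z":0,"ax":0,"ay":0,"az":0,"gripper":0.8}
  ]
}}

```text
clock: 11.5
position: [0.5927, -0.1213, 0.0414]
ee_rot: [0.132, 0.991, 0.0, 0.001]
ft_force: [-2.9, 0.6, 8.8]
grip_width: 0.429
grasp_force: 39.5
```

Run:
```python
from h import *
plan([(.591,-.122,.15),(.49,-.08,.15),(.48,.04,.15),(.5391,.1341,.15),(.5391,.1341,.038)])
```

```text
clk 11.5 p [ 0.5927 -0.1213  0.0414] turn deg [ 0.06  0.15 -0.  ] F [-2.9  0.6  8.8] g 0.429 39.5
(0.591, -0.122, 0.15) tot [   1.4   -1.1 -108.6] n 3 each [  0.5  -0.4 -36.2]
(0.49, -0.08, 0.15) tot [108.5  14.    0. ] n 3 each [36.2  4.7  0. ]
(0.48, 0.04, 0.15) tot [ 41.1 113.2   0. ] n 3 each [13.7 37.7  0. ]
(0.5391, 0.1341, 0.15) tot [-32.3 106.3   0. ] n 3 each [-10.8  35.4   0. ]
(0.5391, 0.1341, 0.038) tot [  0.   0. 112.] n 3 each [ 0.   0.  37.3]
```

{"op": "apply_moves", "data": {
  "rows": [
    {"x":0,"y":0,"z":-30,"ax":0,"ay":0,"az":0,"gripper":0.8},
    {"x":0,"y":0,"z":-40,"ax":0,"ay":0,"az":0,"gripper":0.8},
    {"x":10,"y":0,"z":-38,"ax":0,"ay":0,"az":0,"gripper":0.8},
    {"x":40,"y":5,"z":0,"ax":0,"ay":0,"az":0,"gripper":0.8},
    {"x":40,"y":5,"z":0,"ax":0,"ay":0,"az":0,"gripper":0.8}
  ]
}}

```text
clock: 11.92
position: [0.5086, -0.0887, 0.1498]
ee_rot: [0.133, 0.991, 0.0, 0.003]
ft_force: [-1.4, 0.5, -0.8]
grip_width: 0.429
grasp_force: 41.0
```

{"op": "apply_moves", "data": {
  "rows": [
    {"x":20,"y":30,"z":0,"ax":0,"ay":0,"az":0,"gripper":0.8},
    {"x":20,"y":36,"z":0,"ax":0,"ay":0,"az":0,"gripper":0.8},
    {"x":20,"y":36,"z":0,"ax":0,"ay":0,"az":0,"gripper":0.8},
    {"x":0,"y":35,"z":0,"ax":0,"ay":0,"az":0,"gripper":0.8},
    {"x":-10,"y":35,"z":0,"ax":0,"ay":0,"az":0,"gripper":0.8}
  ]
}}

```text
clock: 12.33
position: [0.5029, 0.0941, 0.1486]
ee_rot: [0.132, 0.991, 0.002, -0.0]
ft_force: [1.3, -0.3, -0.8]
grip_width: 0.425
grasp_force: 41.0
```

{"op": "apply_moves", "data": {
  "rows": [
    {"x":-10,"y":30,"z":0,"ax":0,"ay":0,"az":0,"gripper":0.8},
    {"x":-10,"y":15,"z":0,"ax":0,"ay":0,"az":0,"gripper":0.8},
    {"x":0,"y":0,"z":0,"ax":0,"ay":0,"az":0,"gripper":0.8},
    {"x":0,"y":0,"z":0,"ax":0,"ay":0,"az":0,"gripper":0.8},
    {"x":0,"y":0,"z":0,"ax":0,"ay":0,"az":0,"gripper":0.8}
  ]
}}

```text
clock: 12.75
position: [0.5352, 0.1284, 0.1477]
ee_rot: [0.133, 0.991, -0.0, 0.0]
ft_force: [-0.5, -0.7, -0.9]
grip_width: 0.426
grasp_force: 41.0
```

Run:
```python
from h import *
plan([(.5391,.1341,.0414)])
w=snap('wrist','w4.png');s=snap('side','s4.png')
o=get_obs();p=np.array(o['position'])
print('cork pred',proj(w,[p+[0,0,.0386]]),'axis',proj(w,[p+[0,0,.0386-.072]]),proj(w,P2W(PR,[[0,0,.008]])))
cv2.imwrite('pics/w4c.png',w['color'][:,:,::-1])
```

```text
clk 12.75 p [0.5352 0.1284 0.1477] turn deg [-0.    0.01 -0.07] F [-0.5 -0.7 -0.9] g 0.426 41.0
(0.5391, 0.1341, 0.0414) tot [ -2.3   6.5 106.3] n 3 each [-0.8  2.2 35.4]
cork pred [[324.95967061 394.2186099 ]] axis [[323.71408556 287.02079731]] [[331.66910821 225.48655629]]
```

View pics/w4.png

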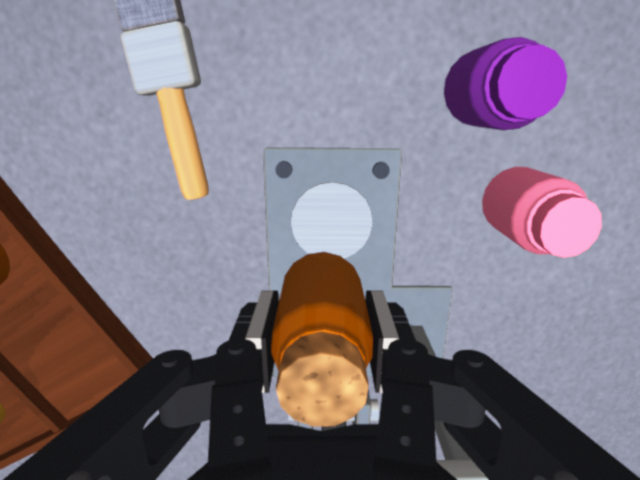

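The slim jar and anvil centre (332,220) both show the same ~4 mm wrist-camera bias, so relative alignment is right. Lowering onto the anvil.

{"op": "apply_moves", "data": {
  "rows": [
    {"x":-1,"y":3,"z":30,"ax":0,"ay":0,"az":0,"gripper":0.8},
    {"x":-1,"y":3,"z":30,"ax":0,"ay":0,"az":0,"gripper":0.8},
    {"x":0,"y":0,"z":25,"ax":0,"ay":0,"az":0,"gripper":0.8},
    {"x":0,"y":0,"z":13,"ax":0,"ay":0,"az":0,"gripper":0.8},
    {"x":0,"y":0,"z":3,"ax":0,"ay":0,"az":0,"gripper":0.8}
  ]
}}

```text
clock: 13.27
position: [0.5373, 0.1338, 0.0445]
ee_rot: [0.133, 0.991, -0.001, -0.001]
ft_force: [-0.6, -0.3, -0.5]
grip_width: 0.426
grasp_force: 40.9
```

{"op": "apply_moves", "data": {
  "rows": [
    {"x":0,"y":0,"z":0,"ax":0,"ay":0,"az":0,"gripper":0.8},
    {"x":0,"y":0,"z":0,"ax":0,"ay":0,"az":0,"gripper":0.8},
    {"x":0,"y":0,"z":0,"ax":0,"ay":0,"az":0,"gripper":0.8}
  ]
}}

```text
clock: 13.52
position: [0.5399, 0.1349, 0.048]
ee_rot: [0.133, 0.991, 0.001, 0.001]
ft_force: [-0.5, 0.7, -1.0]
grip_width: 0.428
grasp_force: 40.9
```

Run:
```python
from h import *
plan([(.5391,.1341,.0414)])
```

```text
clk 13.52 p [0.5399 0.1349 0.048 ] turn deg [ 0.1   0.1  -0.02] F [-0.5  0.7 -1. ] g 0.428 40.9
(0.5391, 0.1341, 0.0414) tot [ 0.6 -1.   6.6] n 1 each [ 0.6 -1.   6.6]
```

{"op": "apply_moves", "data": {
  "rows": [
    {"x":1,"y":-1,"z":3,"ax":0,"ay":0,"az":0,"gripper":0.8},
    {"x":0,"y":0,"z":2,"ax":0,"ay":0,"az":0,"gripper":0.8},
    {"x":0,"y":0,"z":1,"ax":0,"ay":0,"az":0,"gripper":0.8},
    {"x":0,"y":0,"z":0,"ax":0,"ay":0,"az":0,"gripper":0.8},
    {"x":0,"y":0,"z":0,"ax":0,"ay":0,"az":0,"gripper":0.8}
  ]
}}

```text
clock: 13.93
position: [0.5379, 0.1342, 0.0414]
ee_rot: [0.132, 0.991, 0.0, 0.0]
ft_force: [-4.8, -0.8, 10.0]
grip_width: 0.425
grasp_force: 42.1
```

{"op": "apply_moves", "data": {
  "rows": [
    {"x":0,"y":0,"z":-1,"ax":0,"ay":0,"az":0,"gripper":0.8},
    {"x":0,"y":0,"z":0,"ax":0,"ay":0,"az":0,"gripper":0.2},
    {"x":0,"y":0,"z":0,"ax":0,"ay":0,"az":0,"gripper":0.2},
    {"x":0,"y":0,"z":0,"ax":0,"ay":0,"az":0,"gripper":0.2},
    {"x":0,"y":0,"z":-20,"ax":0,"ay":0,"az":0,"gripper":0.2}
  ]
}}

```text
clock: 14.35
position: [0.5356, 0.1337, 0.0587]
ee_rot: [0.132, 0.991, -0.001, -0.002]
ft_force: [-0.4, -0.2, -0.5]
grip_width: 0.798
grasp_force: 0.0
```

{"op": "apply_moves", "data": {
  "rows": [
    {"x":0,"y":0,"z":-40,"ax":0,"ay":0,"az":0,"gripper":0.2},
    {"x":0,"y":0,"z":-40,"ax":0,"ay":0,"az":0,"gripper":0.2},
    {"x":0,"y":0,"z":-40,"ax":0,"ay":0,"az":0,"gripper":0.2},
    {"x":0,"y":0,"z":-40,"ax":0,"ay":0,"az":0,"gripper":0.2},
    {"x":0,"y":0,"z":-40,"ax":0,"ay":0,"az":0,"gripper":0.2}
  ]
}}

```text
clock: 14.77
position: [0.5374, 0.1337, 0.2634]
ee_rot: [0.133, 0.991, 0.0, 0.0]
ft_force: [1.7, 0.9, -0.6]
grip_width: 0.801
grasp_force: 0.0
```

{"op": "apply_moves", "data": {
  "rows": [
    {"x":30,"y":0,"z":-20,"ax":0,"ay":0,"az":0,"gripper":0.4},
    {"x":0,"y":0,"z":0,"ax":0,"ay":0,"az":0,"gripper":0.4},
    {"x":0,"y":0,"z":0,"ax":0,"ay":0,"az":0,"gripper":0.4}
  ]
}}

```text
clock: 15.02
position: [0.5086, 0.1428, 0.2826]
ee_rot: [0.131, 0.991, 0.002, 0.001]
ft_force: [1.3, -0.4, -1.5]
grip_width: 0.599
grasp_force: 0.0
```

Run:
```python
from h import *
plan([P2W(PR,[.078,.07,.27])[0]])
print(np.round(get_obs()['joint_pos'],2))
s=snap('side','s5.png');t=snap('top','t5.png')
S=cv2.resize(s['color'][150:300,200:400],(800,600))
cv2.imwrite('pics/c5.png',S[:,:,::-1])
print(proj(s,P2W(PR,[[0,0,.08],[0,0,.008]])))
```

```text
clk 15.02 p [0.5086 0.1428 0.2826] turn deg [0.19 0.06 0.11] F [ 1.3 -0.4 -1.5] g 0.599 0.0
[0.63273912 0.18117138 0.27      ] tot [-109.7   69.7   12.6] n 4 each [-27.4  17.4   3.2]
[-1.04  0.09  0.73  1.69 -0.07  1.38  1.01]
[[286.12539165 247.21166415]
 [286.95527238 269.06733691]]
```

View pics/c5.png

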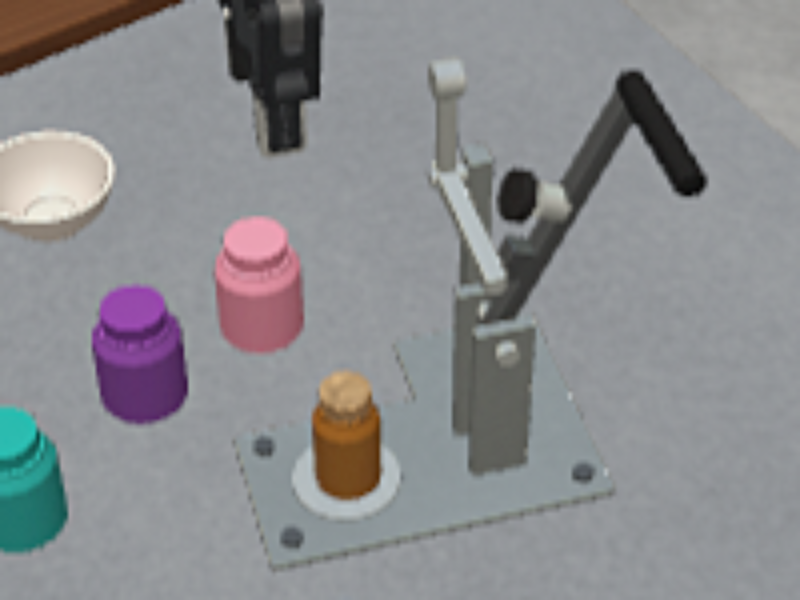

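The slim jar stands upright and centred on the anvil. That was the tenth and last picture, so from here I work by numbers. Rotating 90° for the catch.

{"op": "apply_moves", "data": {
  "rows": [
    {"x":0,"y":0,"z":0,"ax":0,"ay":0,"az":-7,"gripper":0.5},
    {"x":0,"y":0,"z":0,"ax":0,"ay":0,"az":-7,"gripper":0.5},
    {"x":0,"y":0,"z":0,"ax":0,"ay":0,"az":-7,"gripper":0.5},
    {"x":0,"y":0,"z":0,"ax":0,"ay":0,"az":-7,"gripper":0.5},
    {"x":0,"y":0,"z":0,"ax":0,"ay":0,"az":-7,"gripper":0.5}
  ]
}}

```text
clock: 15.53
position: [0.5087, 0.1413, 0.2796]
ee_rot: [-0.174, 0.985, -0.001, -0.001]
ft_force: [-0.6, 0.6, 0.3]
grip_width: 0.496
grasp_force: 0.0
```

{"op": "apply_moves", "data": {
  "rows": [
    {"x":0,"y":0,"z":0,"ax":0,"ay":0,"az":-7,"gripper":0.5},
    {"x":0,"y":0,"z":0,"ax":0,"ay":0,"az":-7,"gripper":0.5},
    {"x":0,"y":0,"z":0,"ax":0,"ay":0,"az":-7,"gripper":0.5},
    {"x":0,"y":0,"z":0,"ax":0,"ay":0,"az":-7,"gripper":0.5},
    {"x":0,"y":0,"z":0,"ax":0,"ay":0,"az":-7,"gripper":0.5}
  ]
}}

```text
clock: 15.95
position: [0.5087, 0.1413, 0.2796]
ee_rot: [-0.462, 0.887, -0.0, -0.002]
ft_force: [0.0, -0.3, 0.7]
grip_width: 0.498
grasp_force: 0.0
```

{"op": "apply_moves", "data": {
  "rows": [
    {"x":0,"y":0,"z":0,"ax":0,"ay":0,"az":-7,"gripper":0.5},
    {"x":0,"y":0,"z":0,"ax":0,"ay":0,"az":-7,"gripper":0.5},
    {"x":0,"y":0,"z":0,"ax":0,"ay":0,"az":-6,"gripper":0.5},
    {"x":0,"y":0,"z":0,"ax":0,"ay":0,"az":0,"gripper":0.5},
    {"x":0,"y":0,"z":0,"ax":0,"ay":0,"az":0,"gripper":0.5}
  ]
}}

```text
clock: 16.37
position: [0.5087, 0.1414, 0.2801]
ee_rot: [-0.606, 0.796, -0.0, -0.001]
ft_force: [-0.9, -0.2, 0.4]
grip_width: 0.502
grasp_force: 0.0
```

```bash
cat >> h.py <<'E'
RT1=RT.copy(); RT=np.c_[-RT1[:,1],RT1[:,0],RT1[:,2]]
def pp():
    p=np.array(get_obs()['position']);d=p[:2]-np.array(PR[:2]);return np.array([c_*d[0]+s_*d[1],-s_*d[0]+c_*d[1],p[2]])*1e3
E
python3 - <<'E'
from h import *
print(np.round(get_obs()['joint_pos'],2),pp().round(1))
plan([P2W(PR,[.078,.07,.28])[0],P2W(PR,[.078,.07,.214])[0]])
E
```

```text
[-0.95  0.1   0.64  1.69 -0.06  1.38  2.57] [-31.2  -0.9 280.1]
clk 16.37 p [0.5087 0.1414 0.2801] turn deg [ 0.07 -0.11 -0.23] F [-0.9 -0.2  0.4] g 0.502 0.0
[0.63273912 0.18117138 0.28      ] tot [-7.090e+01 -1.092e+02  1.000e-01] n 4 each [-17.7 -27.3   0. ]
[0.63273912 0.18117138 0.214     ] tot [ 0.  0. 66.] n 2 each [ 0.  0. 33.]
```

Joint 7 sits at its limit this way; a half turn gives the same grasp, so I turn back +180°.

{"op": "apply_moves", "data": {
  "rows": [
    {"x":0,"y":0,"z":0,"ax":0,"ay":0,"az":7,"gripper":0.5},
    {"x":0,"y":0,"z":0,"ax":0,"ay":0,"az":7,"gripper":0.5},
    {"x":0,"y":0,"z":0,"ax":0,"ay":0,"az":7,"gripper":0.5},
    {"x":0,"y":0,"z":0,"ax":0,"ay":0,"az":7,"gripper":0.5},
    {"x":0,"y":0,"z":0,"ax":0,"ay":0,"az":7,"gripper":0.5}
  ]
}}

```text
clock: 16.78
position: [0.5087, 0.1417, 0.2807]
ee_rot: [-0.335, 0.942, -0.0, -0.001]
ft_force: [0.0, -0.1, -0.0]
grip_width: 0.5
grasp_force: 0.0
```

{"op": "apply_moves", "data": {
  "rows": [
    {"x":0,"y":0,"z":0,"ax":0,"ay":0,"az":7,"gripper":0.5},
    {"x":0,"y":0,"z":0,"ax":0,"ay":0,"az":7,"gripper":0.5},
    {"x":0,"y":0,"z":0,"ax":0,"ay":0,"az":7,"gripper":0.5},
    {"x":0,"y":0,"z":0,"ax":0,"ay":0,"az":7,"gripper":0.5},
    {"x":0,"y":0,"z":0,"ax":0,"ay":0,"az":7,"gripper":0.5}
  ]
}}

```text
clock: 17.2
position: [0.5087, 0.1417, 0.2807]
ee_rot: [-0.036, 0.999, -0.0, -0.0]
ft_force: [0.6, -0.4, -0.6]
grip_width: 0.503
grasp_force: 0.0
```

{"op": "apply_moves", "data": {
  "rows": [
    {"x":0,"y":0,"z":0,"ax":0,"ay":0,"az":7,"gripper":0.5},
    {"x":0,"y":0,"z":0,"ax":0,"ay":0,"az":7,"gripper":0.5},
    {"x":0,"y":0,"z":0,"ax":0,"ay":0,"az":7,"gripper":0.5},
    {"x":0,"y":0,"z":0,"ax":0,"ay":0,"az":7,"gripper":0.5},
    {"x":0,"y":0,"z":0,"ax":0,"ay":0,"az":7,"gripper":0.5}
  ]
}}

```text
clock: 17.62
position: [0.5087, 0.1417, 0.2807]
ee_rot: [0.266, 0.964, -0.0, -0.0]
ft_force: [0.2, 0.3, -0.1]
grip_width: 0.497
grasp_force: 0.0
```

{"op": "apply_moves", "data": {
  "rows": [
    {"x":0,"y":0,"z":0,"ax":0,"ay":0,"az":7,"gripper":0.5},
    {"x":0,"y":0,"z":0,"ax":0,"ay":0,"az":7,"gripper":0.5},
    {"x":0,"y":0,"z":0,"ax":0,"ay":0,"az":7,"gripper":0.5},
    {"x":0,"y":0,"z":0,"ax":0,"ay":0,"az":7,"gripper":0.5},
    {"x":0,"y":0,"z":0,"ax":0,"ay":0,"az":7,"gripper":0.5}
  ]
}}

```text
clock: 18.03
position: [0.5087, 0.1417, 0.2807]
ee_rot: [0.543, 0.84, -0.001, -0.0]
ft_force: [0.6, 0.0, -0.2]
grip_width: 0.501
grasp_force: 0.0
```

{"op": "apply_moves", "data": {
  "rows": [
    {"x":0,"y":0,"z":0,"ax":0,"ay":0,"az":7,"gripper":0.5},
    {"x":0,"y":0,"z":0,"ax":0,"ay":0,"az":7,"gripper":0.5},
    {"x":0,"y":0,"z":0,"ax":0,"ay":0,"az":7,"gripper":0.5},
    {"x":0,"y":0,"z":0,"ax":0,"ay":0,"az":7,"gripper":0.5},
    {"x":0,"y":0,"z":0,"ax":0,"ay":0,"az":7,"gripper":0.5}
  ]
}}

```text
clock: 18.45
position: [0.5087, 0.1417, 0.2808]
ee_rot: [0.771, 0.637, -0.001, 0.0]
ft_force: [-0.9, -0.2, -0.1]
grip_width: 0.499
grasp_force: 0.0
```

{"op": "apply_moves", "data": {
  "rows": [
    {"x":0,"y":0,"z":0,"ax":0,"ay":0,"az":5,"gripper":0.5},
    {"x":0,"y":0,"z":0,"ax":0,"ay":0,"az":0,"gripper":0.5},
    {"x":0,"y":0,"z":0,"ax":0,"ay":0,"az":0,"gripper":0.5}
  ]
}}

```text
clock: 18.7
position: [0.5087, 0.1418, 0.2809]
ee_rot: [0.794, 0.607, -0.0, 0.0]
ft_force: [0.7, -0.4, 0.6]
grip_width: 0.501
grasp_force: 0.0
```

```bash
sed -i 's/RT=np.c_\[-RT1\[:,1\],RT1\[:,0\]/RT=np.c_[RT1[:,1],-RT1[:,0]/' h.py
python3 - <<'E'
from h import *
print(np.round(get_obs()['joint_pos'],2),pp().round(1))
plan([P2W(PR,[.078,.07,.28])[0],P2W(PR,[.078,.07,.214])[0]])
E
```

```text
[-1.13  0.1   0.84  1.69 -0.08  1.38 -0.54] [-31.3  -0.5 280.9]
clk 18.7 p [0.5087 0.1418 0.2809] turn deg [-0.02  0.04  0.02] F [ 0.7 -0.4  0.6] g 0.501 0.0
[0.63273912 0.18117138 0.28      ] tot [ 70.5 109.3   0.9] n 4 each [17.6 27.3  0.2]
[0.63273912 0.18117138 0.214     ] tot [ 0.  0. 66.] n 2 each [ 0.  0. 33.]
```

{"op": "apply_moves", "data": {
  "rows": [
    {"x":18,"y":27,"z":0,"ax":0,"ay":0,"az":0,"gripper":0.5},
    {"x":18,"y":28,"z":0,"ax":0,"ay":0,"az":0,"gripper":0.5},
    {"x":18,"y":27,"z":0,"ax":0,"ay":0,"az":0,"gripper":0.5},
    {"x":17,"y":27,"z":0,"ax":0,"ay":0,"az":0,"gripper":0.5},
    {"x":0,"y":0,"z":0,"ax":0,"ay":0,"az":0,"gripper":0.5}
  ]
}}

```text
clock: 19.12
position: [0.6354, 0.184, 0.2773]
ee_rot: [0.793, 0.609, -0.002, 0.001]
ft_force: [-0.0, 0.6, -0.3]
grip_width: 0.5
grasp_force: 0.0
```

{"op": "apply_moves", "data": {
  "rows": [
    {"x":0,"y":0,"z":0,"ax":0,"ay":0,"az":0,"gripper":0.5},
    {"x":0,"y":0,"z":0,"ax":0,"ay":0,"az":0,"gripper":0.5},
    {"x":0,"y":0,"z":0,"ax":0,"ay":0,"az":0,"gripper":0.5}
  ]
}}

```text
clock: 19.37
position: [0.6321, 0.1813, 0.2819]
ee_rot: [0.795, 0.607, 0.0, -0.0]
ft_force: [-0.7, -0.9, 0.7]
grip_width: 0.501
grasp_force: 0.0
```

Run:
```python
from h import *
print(pp().round(1))
plan([P2W(PR,[.078,.07,.214])[0]])
```

```text
[ 77.4  69.9 281.9]
clk 19.37 p [0.6321 0.1813 0.2819] turn deg [ 0.01 -0.05  0.  ] F [-0.7 -0.9  0.7] g 0.501 0.0
[0.63273912 0.18117138 0.214     ] tot [ 0.1  0.6 67.9] n 2 each [ 0.   0.3 34. ]
```

{"op": "apply_moves", "data": {
  "rows": [
    {"x":0,"y":0,"z":25,"ax":0,"ay":0,"az":0,"gripper":0.5},
    {"x":0,"y":0,"z":25,"ax":0,"ay":0,"az":0,"gripper":0.5},
    {"x":0,"y":0,"z":18,"ax":0,"ay":0,"az":0,"gripper":0.5},
    {"x":0,"y":0,"z":0,"ax":0,"ay":0,"az":0,"gripper":0.5},
    {"x":0,"y":0,"z":0,"ax":0,"ay":0,"az":0,"gripper":0.95}
  ],
  "newtons": 25
}}

```text
clock: 19.78
position: [0.6318, 0.1819, 0.214]
ee_rot: [0.794, 0.607, 0.0, -0.001]
ft_force: [0.4, 0.9, 0.8]
grip_width: 0.368
grasp_force: 0.0
```

{"op": "apply_moves", "data": {
  "rows": [
    {"x":0,"y":0,"z":0,"ax":0,"ay":0,"az":0,"gripper":0.95},
    {"x":0,"y":0,"z":0,"ax":0,"ay":0,"az":0,"gripper":0.95},
    {"x":0,"y":0,"z":0,"ax":0,"ay":0,"az":0,"gripper":0.95},
    {"x":0,"y":0,"z":0,"ax":0,"ay":0,"az":0,"gripper":0.95},
    {"x":0,"y":0,"z":0,"ax":0,"ay":0,"az":0,"gripper":0.95}
  ]
}}

```text
clock: 20.2
position: [0.6328, 0.182, 0.2156]
ee_rot: [0.794, 0.607, 0.001, -0.0]
ft_force: [-4.5, -1.1, 8.4]
grip_width: 0.183
grasp_force: 29.0
```

Run:
```python
from h import *
p=pp();print(p.round(1))
plan([])
q=np.linspace(0,1.5,9);Y=65*np.sin(q);Z=65*np.cos(q);print(np.c_[np.diff(Y),-np.diff(Z)].round(1))
```

```text
[ 77.9  70.8 215.6]
clk 20.2 p [0.6328 0.182  0.2156] turn deg [ 0.06 -0.11  0.01] F [-4.5 -1.1  8.4] g 0.183 29.0
[[12.1  1.1]
 [11.7  3.4]
 [10.9  5.5]
 [ 9.6  7.4]
 [ 8.1  9.1]
 [ 6.3 10.4]
 [ 4.2 11.4]
 [ 2.  12. ]]
```

Tab pinched (15.6 mm). Swinging it along its arc.

{"op": "apply_moves", "data": {
  "rows": [
    {"x":12,"y":0,"z":1,"ax":0,"ay":0,"az":0,"gripper":0.95},
    {"x":12,"y":0,"z":3,"ax":0,"ay":0,"az":0,"gripper":0.95},
    {"x":11,"y":0,"z":6,"ax":0,"ay":0,"az":0,"gripper":0.95},
    {"x":10,"y":0,"z":7,"ax":0,"ay":0,"az":0,"gripper":0.95},
    {"x":0,"y":0,"z":0,"ax":0,"ay":0,"az":0,"gripper":0.95}
  ]
}}

```text
clock: 20.62
position: [0.6451, 0.227, 0.1968]
ee_rot: [0.794, 0.608, 0.001, 0.001]
ft_force: [-0.8, 1.4, 3.6]
grip_width: 0.182
grasp_force: 30.1
```

{"op": "apply_moves", "data": {
  "rows": [
    {"x":8,"y":0,"z":9,"ax":0,"ay":0,"az":0,"gripper":0.95},
    {"x":6,"y":0,"z":10,"ax":0,"ay":0,"az":0,"gripper":0.95},
    {"x":4,"y":0,"z":11,"ax":0,"ay":0,"az":0,"gripper":0.95},
    {"x":2,"y":0,"z":10,"ax":0,"ay":0,"az":0,"gripper":0.95},
    {"x":0,"y":0,"z":0,"ax":0,"ay":0,"az":0,"gripper":0.95}
  ]
}}

```text
clock: 21.03
position: [0.6506, 0.2465, 0.1569]
ee_rot: [0.794, 0.608, 0.002, -0.0]
ft_force: [3.1, 6.0, 3.7]
grip_width: 0.181
grasp_force: 36.9
```

{"op": "apply_moves", "data": {
  "rows": [
    {"x":0,"y":0,"z":0,"ax":0,"ay":0,"az":0,"gripper":0.95},
    {"x":0,"y":0,"z":0,"ax":0,"ay":0,"az":0,"gripper":0.95}
  ]
}}

```text
clock: 21.2
position: [0.6505, 0.2463, 0.1579]
ee_rot: [0.794, 0.608, 0.002, -0.0]
ft_force: [5.2, 6.2, -0.1]
grip_width: 0.179
grasp_force: 36.5
```

Run:
```python
from h import *
p=pp();print(p.round(1), 'angle', np.arctan2(p[1]-70,p[2]+5-155));plan([])
```

```text
[ 78.1 137.5 157.9] angle 1.4547246693407996
clk 21.2 p [0.6505 0.2463 0.1579] turn deg [ 0.13 -0.23  0.08] F [ 5.2  6.2 -0.1] g 0.179 36.5
```

{"op": "apply_moves", "data": {
  "rows": [
    {"x":0,"y":0,"z":2,"ax":0,"ay":0,"az":0,"gripper":0.95},
    {"x":0,"y":0,"z":2,"ax":0,"ay":0,"az":0,"gripper":0.95},
    {"x":0,"y":0,"z":0,"ax":0,"ay":0,"az":0,"gripper":0.95}
  ]
}}

```text
clock: 21.45
position: [0.6507, 0.2467, 0.1547]
ee_rot: [0.794, 0.608, 0.003, -0.0]
ft_force: [2.0, 7.0, 5.5]
grip_width: 0.182
grasp_force: 37.8
```

{"op": "apply_moves", "data": {
  "rows": [
    {"x":0,"y":0,"z":0,"ax":0,"ay":0,"az":0,"gripper":0.5},
    {"x":0,"y":0,"z":0,"ax":0,"ay":0,"az":0,"gripper":0.5},
    {"x":0,"y":0,"z":0,"ax":0,"ay":0,"az":0,"gripper":0.5},
    {"x":0,"y":0,"z":-35,"ax":0,"ay":0,"az":0,"gripper":0.5},
    {"x":0,"y":0,"z":-40,"ax":0,"ay":0,"az":0,"gripper":0.5}
  ]
}}

```text
clock: 21.87
position: [0.6479, 0.2438, 0.2253]
ee_rot: [0.795, 0.607, -0.003, -0.001]
ft_force: [1.0, -0.3, 1.9]
grip_width: 0.499
grasp_force: 0.0
```

{"op": "apply_moves", "data": {
  "rows": [
    {"x":0,"y":0,"z":-40,"ax":0,"ay":0,"az":0,"gripper":0.5},
    {"x":0,"y":0,"z":-40,"ax":0,"ay":0,"az":0,"gripper":0.5},
    {"x":0,"y":0,"z":-20,"ax":0,"ay":0,"az":0,"gripper":0.5},
    {"x":0,"y":0,"z":0,"ax":0,"ay":0,"az":0,"gripper":0.5}
  ]
}}

```text
clock: 22.2
position: [0.651, 0.2437, 0.3334]
ee_rot: [0.795, 0.607, 0.004, 0.001]
ft_force: [-0.7, 0.1, -0.5]
grip_width: 0.502
grasp_force: 0.0
```

Run:
```python
from h import *
print(pp().round(1));plan([P2W(PR,[.153,-.045,.33])[0],P2W(PR,[.153,-.045,.246])[0]])
t0=cv2.imread('pics/side0.png');s=snap('side','s6.png');b=s['color'][:,:,::-1]
for q in (0,1.2,1.3,1.4,1.5):
    P=P2W(PR,[[.078,.07+.065*np.sin(q),.155+.065*np.cos(q)],[.078,.07-.07*np.cos(q),.155+.07*np.sin(q)],[.078,.07-.085*np.cos(q),.155+.085*np.sin(q)]])
    u=proj(s,P);print(q,u.round(1).tolist())
d=cv2.absdiff(b,cv2.imread('pics/s5.png')).max(2)
n,l,st,cc=cv2.connectedComponentsWithStats((d[130:290,270:345]>25).astype('uint8'))
print(st[1:][st[1:,4]>8]+[270,130,0,0,0])
g=b[150:236,270:345].astype(int);m=(g.min(2)>165)
n,l,st,cc=cv2.connectedComponentsWithStats(m.astype('uint8'));
for i in range(1,n):
    if st[i,4]>10:print(st[i]+[270,150,0,0,0],(cc[i]+[270,150]).round(1))
```

```text
[ 79.2 135.2 333.4]
clk 22.2 p [0.651  0.2437 0.3334] turn deg [ 0.36 -0.24 -0.04] F [-0.7  0.1 -0.5] g 0.502 0.0
[0.67492311 0.05051721 0.33      ] tot [-180.2   73.8    3.4] n 5 each [-36.   14.8   0.7]
[0.67492311 0.05051721 0.246     ] tot [ 0.  0. 84.] n 3 each [ 0.  0. 28.]
0 [[311.9, 169.9], [321.4, 214.7], [323.6, 219.4]]
1.2 [[303.6, 168.9], [315.5, 177.0], [316.5, 173.2]]
1.3 [[303.4, 170.6], [314.6, 174.3], [315.3, 169.7]]
1.4 [[303.2, 172.5], [313.6, 171.7], [314.1, 166.6]]
1.5 [[303.1, 174.5], [312.6, 169.4], [312.9, 163.8]]
[[270 130  11  59 460]
 [299 164  28  60 422]]
[312 164   6   4  22] [314.3 165.6]
[300 167   7   5  30] [303.2 169.1]
[303 173   6  17  51] [306.1 179.2]
[336 196   5   5  18] [338.1 197.7]
```

The bar end shows at (314,165.6), matching 1.4 rad, so the catch is fully over. On to the handle.

{"op": "apply_moves", "data": {
  "rows": [
    {"x":-36,"y":15,"z":0,"ax":0,"ay":0,"az":0,"gripper":0.5},
    {"x":-36,"y":15,"z":0,"ax":0,"ay":0,"az":0,"gripper":0.5},
    {"x":-36,"y":15,"z":0,"ax":0,"ay":0,"az":0,"gripper":0.5},
    {"x":-36,"y":15,"z":0,"ax":0,"ay":0,"az":0,"gripper":0.5},
    {"x":-36,"y":14,"z":0,"ax":0,"ay":0,"az":0,"gripper":0.5}
  ]
}}

```text
clock: 22.67
position: [0.6732, 0.0494, 0.3259]
ee_rot: [0.795, 0.607, -0.001, -0.001]
ft_force: [0.7, 0.6, -0.4]
grip_width: 0.499
grasp_force: 0.0
```

{"op": "apply_moves", "data": {
  "rows": [
    {"x":0,"y":0,"z":0,"ax":0,"ay":0,"az":0,"gripper":0.5},
    {"x":0,"y":0,"z":0,"ax":0,"ay":0,"az":0,"gripper":0.5},
    {"x":0,"y":0,"z":0,"ax":0,"ay":0,"az":0,"gripper":0.5}
  ]
}}

```text
clock: 22.92
position: [0.6734, 0.0518, 0.3262]
ee_rot: [0.795, 0.607, -0.001, -0.001]
ft_force: [0.2, 1.2, -0.1]
grip_width: 0.497
grasp_force: 0.0
```

Run:
```python
from h import *
print(pp().round(1));plan([P2W(PR,[.153,-.045,.246])[0]]);print(np.round(get_obs()['joint_pos'],2))
# handle location check in wrist image: dark-bar? compare prediction of handle ends
w=snap('wrist','w6.png');print(proj(w,P2W(PR,[[.153,-.077,.25],[.153,-.045,.25],[.153,0,.25]])).round(0))
```

```text
[151.2 -44.2 326.2]
clk 22.92 p [0.6734 0.0518 0.3262] turn deg [-0.1   0.   -0.01] F [ 0.2  1.2 -0.1] g 0.497 0.0
[0.67492311 0.05051721 0.246     ] tot [-0.8  1.8 80.2] n 2 each [-0.4  0.9 40.1]
[-0.67  0.52  0.84  1.2  -0.38  1.58 -0.17]
[[327. 301.]
 [327. 252.]
 [327. 177.]]
```

{"op": "apply_moves", "data": {
  "rows": [
    {"x":-1,"y":2,"z":25,"ax":0,"ay":0,"az":0,"gripper":0.5},
    {"x":0,"y":0,"z":25,"ax":0,"ay":0,"az":0,"gripper":0.5},
    {"x":0,"y":0,"z":18,"ax":0,"ay":0,"az":0,"gripper":0.5},
    {"x":0,"y":0,"z":12,"ax":0,"ay":0,"az":0,"gripper":0.5},
    {"x":0,"y":0,"z":0,"ax":0,"ay":0,"az":0,"gripper":0.5}
  ],
  "newtons": 40
}}

```text
clock: 23.38
position: [0.6742, 0.0519, 0.2442]
ee_rot: [0.794, 0.608, -0.002, -0.001]
ft_force: [-0.5, -0.7, 0.8]
grip_width: 0.497
grasp_force: 0.0
```

{"op": "apply_moves", "data": {
  "rows": [
    {"x":0,"y":0,"z":0,"ax":0,"ay":0,"az":0,"gripper":0.95},
    {"x":0,"y":0,"z":0,"ax":0,"ay":0,"az":0,"gripper":0.95},
    {"x":0,"y":0,"z":0,"ax":0,"ay":0,"az":0,"gripper":0.95},
    {"x":0,"y":0,"z":0,"ax":0,"ay":0,"az":0,"gripper":0.95},
    {"x":0,"y":0,"z":0,"ax":0,"ay":0,"az":0,"gripper":0.95}
  ]
}}

```text
clock: 23.8
position: [0.6744, 0.0509, 0.2485]
ee_rot: [0.794, 0.608, -0.0, -0.001]
ft_force: [-10.9, 2.1, 3.3]
grip_width: 0.168
grasp_force: 39.0
```

Run:
```python
from h import *
print(pp().round(1));plan([])
q=np.linspace(0,2.05,21)-.436;X=-160*np.sin(q);Z=160*np.cos(q)
for i,(a,b) in enumerate(np.c_[np.diff(X),-np.diff(Z)].round(1)):print(i+1,a,b)
```

```text
[152.4 -44.8 248.5]
clk 23.8 p [0.6744 0.0509 0.2485] turn deg [-0.15 -0.07  0.05] F [-10.9   2.1   3.3] g 0.168 39.0
1 -15.2 -6.2
2 -15.7 -4.6
3 -16.1 -2.9
4 -16.3 -1.3
5 -16.4 0.4
6 -16.3 2.1
7 -16.0 3.7
8 -15.5 5.4
9 -14.9 6.9
10 -14.1 8.4
11 -13.1 9.8
12 -12.1 11.1
13 -10.9 12.3
14 -9.6 13.3
15 -8.2 14.2
16 -6.7 15.0
17 -5.1 15.6
18 -3.5 16.0
19 -1.8 16.3
20 -0.1 16.4
```

Handle gripped. Pulling along the arc.

{"op": "apply_moves", "data": {
  "rows": [
    {"x":0,"y":-15,"z":-6,"ax":0,"ay":0,"az":0,"gripper":0.95},
    {"x":0,"y":-16,"z":-5,"ax":0,"ay":0,"az":0,"gripper":0.95},
    {"x":0,"y":-16,"z":-3,"ax":0,"ay":0,"az":0,"gripper":0.95},
    {"x":0,"y":-16,"z":-1,"ax":0,"ay":0,"az":0,"gripper":0.95},
    {"x":0,"y":-17,"z":0,"ax":0,"ay":0,"az":0,"gripper":0.95}
  ]
}}

```text
clock: 24.22
position: [0.6007, 0.0712, 0.2661]
ee_rot: [0.795, 0.607, 0.004, 0.002]
ft_force: [7.1, 1.8, 10.1]
grip_width: 0.166
grasp_force: 41.4
```

{"op": "apply_moves", "data": {
  "rows": [
    {"x":0,"y":-16,"z":2,"ax":0,"ay":0,"az":0,"gripper":0.95},
    {"x":0,"y":-16,"z":4,"ax":0,"ay":0,"az":0,"gripper":0.95},
    {"x":0,"y":-15,"z":5,"ax":0,"ay":0,"az":0,"gripper":0.95},
    {"x":0,"y":-15,"z":7,"ax":0,"ay":0,"az":0,"gripper":0.95},
    {"x":0,"y":-14,"z":8,"ax":0,"ay":0,"az":0,"gripper":0.95}
  ]
}}

```text
clock: 24.63
position: [0.5269, 0.0917, 0.2392]
ee_rot: [0.795, 0.607, 0.004, 0.001]
ft_force: [3.1, 1.6, 9.8]
grip_width: 0.168
grasp_force: 44.2
```

Run:
```python
from h import *
p=pp();print(p.round(1),'lever',.436+np.arctan2(85-p[0],p[2]+1.5-105),np.hypot(85-p[0],p[2]+1.5-105));plan([]);print(np.round(get_obs()['joint_pos'],2))
```

```text
[ -0.6 -44.1 239.2] lever 0.99880836844715 160.46172936795648
clk 24.63 p [0.5269 0.0917 0.2392] turn deg [ 0.36 -0.3  -0.01] F [3.1 1.6 9.8] g 0.168 44.2
[-1.05  0.15  0.88  1.75 -0.13  1.29 -0.4 ]
```

Tracking the arc well (radius 160). Continuing.

{"op": "apply_moves", "data": {
  "rows": [
    {"x":0,"y":-13,"z":10,"ax":0,"ay":0,"az":0,"gripper":0.95},
    {"x":0,"y":-12,"z":11,"ax":0,"ay":0,"az":0,"gripper":0.95},
    {"x":0,"y":-11,"z":12,"ax":0,"ay":0,"az":0,"gripper":0.95},
    {"x":0,"y":-10,"z":13,"ax":0,"ay":0,"az":0,"gripper":0.95},
    {"x":0,"y":-8,"z":14,"ax":0,"ay":0,"az":0,"gripper":0.95}
  ]
}}

```text
clock: 25.05
position: [0.4741, 0.1065, 0.1785]
ee_rot: [0.794, 0.607, 0.003, -0.0]
ft_force: [0.1, 1.7, 8.1]
grip_width: 0.168
grasp_force: 47.6
```

Run:
```python
from h import *
p=pp();print(p.round(1),'lever',.436+np.arctan2(85-p[0],p[2]+1.5-105),np.hypot(85-p[0],p[2]+1.5-105));plan([])
```

```text
[-55.4 -43.7 178.5] lever 1.5160118326931145 159.23046874777674
clk 25.05 p [0.4741 0.1065 0.1785] turn deg [ 0.18 -0.31  0.  ] F [0.1 1.7 8.1] g 0.168 47.6
```

{"op": "apply_moves", "data": {
  "rows": [
    {"x":0,"y":-7,"z":15,"ax":0,"ay":0,"az":0,"gripper":0.95},
    {"x":0,"y":-5,"z":16,"ax":0,"ay":0,"az":0,"gripper":0.95},
    {"x":0,"y":-4,"z":16,"ax":0,"ay":0,"az":0,"gripper":0.95},
    {"x":0,"y":-2,"z":14,"ax":0,"ay":0,"az":0,"gripper":0.95},
    {"x":0,"y":0,"z":8,"ax":0,"ay":0,"az":0,"gripper":0.95}
  ]
}}

```text
clock: 25.47
position: [0.4546, 0.1118, 0.1076]
ee_rot: [0.794, 0.608, 0.001, -0.002]
ft_force: [-11.8, 7.6, 9.9]
grip_width: 0.168
grasp_force: 52.1
```

Run:
```python
from h import *
p=pp();print(p.round(1),'lever',.436+np.arctan2(85-p[0],p[2]+1.5-105),np.hypot(85-p[0],p[2]+1.5-105));plan([])
```

```text
[-75.7 -43.7 107.6] lever 1.981431228768295 160.72556852326392
clk 25.47 p [0.4546 0.1118 0.1076] turn deg [-0.13 -0.18  0.05] F [-11.8   7.6   9.9] g 0.168 52.1
```

{"op": "apply_moves", "data": {
  "rows": [
    {"x":0,"y":0,"z":2,"ax":0,"ay":0,"az":0,"gripper":0.95},
    {"x":0,"y":0,"z":2,"ax":0,"ay":0,"az":0,"gripper":0.95},
    {"x":0,"y":0,"z":0,"ax":0,"ay":0,"az":0,"gripper":0.95},
    {"x":0,"y":0,"z":0,"ax":0,"ay":0,"az":0,"gripper":0.95}
  ],
  "newtons": 70
}}

```text
clock: 25.8
position: [0.4545, 0.1119, 0.1044]
ee_rot: [0.794, 0.608, 0.0, -0.002]
ft_force: [-13.1, 6.1, 11.0]
grip_width: 0.159
grasp_force: 68.4
```

{"op": "apply_moves", "data": {
  "rows": [
    {"x":0,"y":0,"z":2,"ax":0,"ay":0,"az":0,"gripper":0.95},
    {"x":0,"y":0,"z":0,"ax":0,"ay":0,"az":0,"gripper":0.95},
    {"x":0,"y":0,"z":0,"ax":0,"ay":0,"az":0,"gripper":0.95}
  ]
}}

```text
clock: 26.05
position: [0.4544, 0.1119, 0.1026]
ee_rot: [0.794, 0.608, 0.0, -0.002]
ft_force: [-15.0, 6.4, 12.8]
grip_width: 0.165
grasp_force: 68.6
```

Run:
```python
from h import *
p=pp();print(p.round(1),'lever',.436+np.arctan2(85-p[0],p[2]+1.5-105),np.hypot(85-p[0],p[2]+1.5-105));plan([])
```

```text
[-75.9 -43.6 102.6] lever 2.012673481185488 160.8829610489356
clk 26.05 p [0.4544 0.1119 0.1026] turn deg [-0.21 -0.17  0.06] F [-15.    6.4  12.8] g 0.165 68.6
```

{"op": "apply_moves", "data": {
  "rows": [
    {"x":0,"y":-1,"z":2,"ax":0,"ay":0,"az":0,"gripper":0.95},
    {"x":0,"y":0,"z":0,"ax":0,"ay":0,"az":0,"gripper":0.95},
    {"x":0,"y":0,"z":0,"ax":0,"ay":0,"az":0,"gripper":0.95}
  ]
}}

```text
clock: 26.3
position: [0.4544, 0.112, 0.101]
ee_rot: [0.794, 0.608, 0.001, -0.002]
ft_force: [-12.3, 5.4, 13.9]
grip_width: 0.163
grasp_force: 68.7
```

{"op": "apply_moves", "data": {
  "rows": [
    {"x":0,"y":0,"z":2,"ax":0,"ay":0,"az":0,"gripper":0.95},
    {"x":0,"y":0,"z":0,"ax":0,"ay":0,"az":0,"gripper":0.95},
    {"x":0,"y":0,"z":0,"ax":0,"ay":0,"az":0,"gripper":0.95}
  ]
}}

```text
clock: 26.55
position: [0.4542, 0.112, 0.0988]
ee_rot: [0.794, 0.608, 0.001, -0.002]
ft_force: [-9.8, 5.8, 11.5]
grip_width: 0.158
grasp_force: 69.5
```

{"op": "apply_moves", "data": {
  "rows": [
    {"x":0,"y":0,"z":0,"ax":0,"ay":0,"az":0,"gripper":0.95},
    {"x":0,"y":0,"z":2,"ax":0,"ay":0,"az":0,"gripper":0.95},
    {"x":0,"y":0,"z":0,"ax":0,"ay":0,"az":0,"gripper":0.95},
    {"x":0,"y":0,"z":0,"ax":0,"ay":0,"az":0,"gripper":0.95}
  ],
  "newtons": 110
}}

```text
clock: 26.88
position: [0.4542, 0.112, 0.0968]
ee_rot: [0.794, 0.608, 0.001, -0.002]
ft_force: [-10.8, 6.4, 12.5]
grip_width: 0.153
grasp_force: 107.5
```

Run:
```python
from h import *
p=pp();print(p.round(1));plan([])
s=snap('side','s7.png');b=s['color'].astype(int)
# lever-arm points in the side view for several angles
for L in (1.85,1.92,2.007):
    a=L-.436
    P=[[.085-r*np.sin(a),0,.105+r*np.cos(a)] for r in(0,.06,.1,.13,.155)]+[[.085-.16*np.sin(a),-.077,.105+.16*np.cos(a)]]
    print(L,proj(s,P2W(PR,P)).round(1).tolist())
print('hinge col scan')
for r in (.06,.1,.13):
    u=proj(s,P2W(PR,[[.085-r,0,.105]]))[0].round().astype(int)
    print(u,[tuple(b[v,u[0]]) for v in range(u[1]-12,u[1]+14)])
```

```text
[-76.1 -43.6  96.8]
clk 26.88 p [0.4542 0.112  0.0968] turn deg [-0.13 -0.19  0.04] F [-10.8   6.4  12.5] g 0.153 107.5
1.85 [[323.9, 231.2], [297.4, 233.6], [279.3, 235.2], [265.3, 236.5], [253.4, 237.6], [259.3, 264.8]]
1.92 [[323.9, 231.2], [297.2, 235.0], [279.0, 237.6], [265.0, 239.6], [253.2, 241.3], [259.0, 268.7]]
2.007 [[323.9, 231.2], [297.1, 236.7], [279.0, 240.5], [265.1, 243.4], [253.4, 245.9], [259.2, 273.4]]
hinge col scan
[297 237] [(np.int64(150), np.int64(153), np.int64(157)), (np.int64(148), np.int64(152), np.int64(155)), (np.int64(149), np.int64(152), np.int64(156)), (np.int64(150), np.int64(153), np.int64(157)), (np.int64(149), np.int64(152), np.int64(156)), (np.int64(152), np.int64(155), np.int64(158)), (np.int64(156), np.int64(159), np.int64(163)), (np.int64(130), np.int64(133), np.int64(138)), (np.int64(85), np.int64(91), np.int64(97)), (np.int64(85), np.int64(91), np.int64(96)), (np.int64(89), np.int64(95), np.int64(100)), (np.int64(92), np.int64(98), np.int64(99)), (np.int64(75), np.int64(78), np.int64(77)), (np.int64(55), np.int64(53), np.int64(52)), (np.in
[... 2185 characters left out ...]
4(58), np.int64(61), np.int64(66)), (np.int64(95), np.int64(102), np.int64(104)), (np.int64(80), np.int64(86), np.int64(86)), (np.int64(58), np.int64(57), np.int64(58)), (np.int64(66), np.int64(66), np.int64(67)), (np.int64(61), np.int64(62), np.int64(63)), (np.int64(58), np.int64(57), np.int64(59)), (np.int64(54), np.int64(53), np.int64(56)), (np.int64(44), np.int64(45), np.int64(45)), (np.int64(36), np.int64(37), np.int64(37)), (np.int64(36), np.int64(36), np.int64(36)), (np.int64(34), np.int64(36), np.int64(35)), (np.int64(31), np.int64(32), np.int64(32)), (np.int64(46), np.int64(48), np.int64(49)), (np.int64(81), np.int64(82), np.int64(85)), (np.int64(122), np.int64(124), np.int64(127))]
```

{"op": "apply_moves", "data": {
  "rows": [
    {"x":0,"y":0,"z":2,"ax":0,"ay":0,"az":0,"gripper":0.95},
    {"x":0,"y":0,"z":1,"ax":0,"ay":0,"az":0,"gripper":0.95},
    {"x":0,"y":0,"z":0,"ax":0,"ay":0,"az":0,"gripper":0.95},
    {"x":0,"y":0,"z":0,"ax":0,"ay":0,"az":0,"gripper":0.95}
  ]
}}

```text
clock: 27.27
position: [0.4543, 0.112, 0.0946]
ee_rot: [0.794, 0.607, 0.001, -0.002]
ft_force: [-16.9, 4.1, 27.2]
grip_width: 0.148
grasp_force: 109.3
```

Run:
```python
from h import *
print(pp().round(1));plan([])
a=cv2.imread('pics/s7.png').max(2).astype(int);s=snap('side','s8.png');b=s['color'].max(2).astype(int)
for c,r0,r1 in((265,238,254),(268,238,254),(297,229,244),(302,229,244)):
    print(c,a[r0:r1,c].tolist());print('   ',b[r0:r1,c].tolist())
p0=P=np.float32([[b_.mean()] for b_ in (a,b)]).ravel()
pa=a[200:300,240:345].astype(np.float32);pb=b[200:300,240:345].astype(np.float32)
for x0,x1,y0,y1 in((288,306,226,246),(258,272,236,256)):
    print(cv2.phaseCorrelate(np.float32(a[y0:y1,x0:x1]),np.float32(b[y0:y1,x0:x1])))
```

```text
[-76.1 -43.6  94.6]
clk 27.27 p [0.4543 0.112  0.0946] turn deg [-0.17 -0.21  0.03] F [-16.9   4.1  27.2] g 0.148 109.3
265 [35, 34, 25, 66, 104, 86, 58, 67, 63, 59, 56, 45, 37, 36, 36, 32]
    [35, 36, 33, 24, 66, 96, 83, 63, 64, 54, 49, 50, 48, 39, 38, 35]
268 [78, 80, 51, 42, 43, 60, 67, 65, 64, 66, 61, 51, 47, 39, 25, 139]
    [49, 85, 79, 51, 39, 43, 60, 66, 63, 65, 67, 54, 43, 43, 31, 81]
297 [156, 158, 163, 138, 97, 96, 100, 99, 78, 55, 51, 142, 173, 164, 161]
    [156, 158, 161, 140, 103, 96, 99, 105, 82, 54, 50, 110, 159, 166, 162]
302 [162, 164, 140, 95, 94, 100, 100, 80, 57, 58, 58, 58, 53, 47, 99]
    [160, 162, 142, 102, 94, 99, 104, 80, 54, 56, 58, 58, 55, 49, 86]
((0.01589691345296096, 0.2783976281023932), 1.0012538333733876)
((0.6003335919595756, 0.4404862764048776), 1.0178510276476542)
```

The force jumped from 12 to 27 N, so that looks like the stop. One confirming millimetre.

{"op": "apply_moves", "data": {
  "rows": [
    {"x":0,"y":0,"z":1,"ax":0,"ay":0,"az":0,"gripper":0.95},
    {"x":0,"y":0,"z":0,"ax":0,"ay":0,"az":0,"gripper":0.95},
    {"x":0,"y":0,"z":0,"ax":0,"ay":0,"az":0,"gripper":0.95},
    {"x":0,"y":0,"z":0,"ax":0,"ay":0,"az":0,"gripper":0.95}
  ]
}}

```text
clock: 27.65
position: [0.4543, 0.1121, 0.094]
ee_rot: [0.794, 0.607, 0.001, -0.002]
ft_force: [-20.7, 3.2, 35.4]
grip_width: 0.152
grasp_force: 110.2
```

Run:
```python
from h import *
print(pp().round(1));plan([])
a=cv2.imread('pics/s8.png').max(2).astype(int);s=snap('side','s9.png');b=s['color'].max(2).astype(int)
for c,r0,r1 in((297,229,244),(302,229,244)):
    print(c,a[r0:r1,c].tolist());print('   ',b[r0:r1,c].tolist())
print(cv2.phaseCorrelate(np.float32(a[226:246,288:306]),np.float32(b[226:246,288:306])))
# slim cork/jar, wide jar presence: amber blob centroids
h=cv2.cvtColor(s['color'],cv2.COLOR_RGB2HSV);m=((h[...,0]>8)&(h[...,0]<20)&(h[...,1]>190)&(h[...,2]>80)).astype('uint8')
n,l,st,cc=cv2.connectedComponentsWithStats(m)
for i in range(1,n):
    if st[i,4]>40:print(st[i],cc[i].round(1))
```

```text
[-76.  -43.5  94. ]
clk 27.65 p [0.4543 0.1121 0.094 ] turn deg [-0.18 -0.23  0.02] F [-20.7   3.2  35.4] g 0.152 110.2
297 [156, 158, 161, 140, 103, 96, 99, 105, 82, 54, 50, 110, 159, 166, 162]
    [156, 158, 160, 148, 113, 96, 100, 104, 82, 55, 50, 111, 159, 166, 162]
302 [160, 162, 142, 102, 94, 99, 104, 80, 54, 56, 58, 58, 55, 49, 86]
    [160, 162, 142, 101, 94, 99, 104, 83, 55, 57, 58, 58, 54, 48, 88]
((0.038299856583998704, 0.1686102026715357), 1.0041624844074248)
[280 251  16  23 156] [286.6 261.5]
[328 354  29  35 579] [341.3 374.6]
```

The lever is firmly at its stop (stiff, no further movement) and both jars are in place. Easing 0.5 mm and handing in while holding.

{"op": "apply_moves", "data": {
  "rows": [
    {"x":0,"y":0,"z":-0.5,"ax":0,"ay":0,"az":0,"gripper":0.95},
    {"x":0,"y":0,"z":0,"ax":0,"ay":0,"az":0,"gripper":0.95}
  ]
}}

```text
clock: 27.87
position: [0.4543, 0.1121, 0.0944]
ee_rot: [0.794, 0.607, 0.001, -0.002]
ft_force: [-19.8, 3.1, 31.2]
grip_width: 0.153
grasp_force: 109.6
```

Run:
```python
from h import *
o=get_obs();print(o['ft_force'],o['position'],o['clock']);F=o['ft_force'][2]
if F>18: print(hand_in())
```

```text
[-19.81412059   3.13087826  31.24497287] [0.45426688 0.1120818  0.09435878] 27.8667
the job is handed in; nothing more can be done
None
```

Handed in at 27.9 s: the wide jar is in the near left tray compartment, the slim jar is on the anvil, the catch is over and the lever is held at its stop; the catch and lever end states rest on force readings and image measurements, as my ten pictures were used up.

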